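# Part the jammed storage cups and sort them by size

## Robot

A 6-joint arm with a two-finger parallel gripper is mounted at the origin on the work surface. World frame = base frame: x ahead of the robot, y to its left, z up, the work surface at z = 0. Lengths are in m, angles in rad, forces in N, time in s.
With the tool pointing down it reaches from about 0.35 to 0.775 m from the base axis. Payload 5.5 kg.
Tool frame: the origin (TCP) lies between the finger pads; the fingertips stand 25 mm ahead of it and the grasp point (between the pads) lies 6 mm ahead of it; z points along the fingers, y is the direction in which the jaws open and shut (so a half turn about z gives the same grasp; the last joint's range is limited). The gripper opens to 85 mm and grips with 20 to 120 N. Pads are 22 mm wide; open, the fingers measure 114 mm over their backs; the gripper's body (76 mm by 85 mm) begins 54 mm behind the grasp point. The pads swing forward as they close: fully open they stand 13 mm farther back than shut.
Start: joints at [-1.316, 0.313, 0.046, 1.304, 0, 1.431], TCP at [0.221, -0.531, 0.231] pointing down, gripper open.
Joint ranges: [-2.76, 2.76], [-0.86, 1.69], [-1.03, 1.26], [-2.2, 2.34], [-1.47, 1.5], [-3.14, 3.14]. Speed limits (rad/s): [2.57, 2.57, 3.14, 3.14, 3.14, 3.14].

## Interface

Orientations are given as [roll, pitch, yaw] about the fixed x, y, z axes, in that order (R = Rz(yaw) Ry(pitch) Rx(roll)).
In Python, from workcell import env gives the robot as it stands.
- The arm moves only by the tool arm_command, never from a script. Its argument "series" is a list of rows, each an object of numbers: "dx", "dy", "dz": the shift along the tool's x, y, z in cm; "rx", "ry", "rz": the turn, a rotation vector about the tool's x, y, z in rad. In form: [{"dx": .., "dy": .., "dz": .., "rx": .., "ry": .., "rz": ..}, ...]. A call has exactly 5 rows; each row is the pose to reach, as a shift and turn from the pose measured when the call began, along the tool's axes at that moment; what a row does not reach only later rows make up. A row lasts 1/10 s, in which the tool goes at most 50 mm and 8.59 degrees, less where a joint would pass 70% of its speed; a pose out of reach is approached as far as the arm can. A call with a gripper value outside its range is refused whole. "hand" is the closure in counts, from 0 (fully open) to 255 (shut), set as the call begins (left out, the last holds). The fingers move at their own pace and stop on an object; the grip force is fixed at half the most. Time passes only in rows, so rows that repeat a pose let the fingers close, or fill a call up. It gives the time, the measured TCP pose, the force and the opening at its end, in the units of the state.
- env.read_state(): the state, without advancing time (a new reading comes with each control period).
- env.capture(name): name is "side" or "top" or "wrist"; returns the picture (420x560x3 uint8, red, green, blue); there is no depth.
- env.camera_info(name): a dict with "camera_matrix" (3x3 intrinsics, pixels), "R" (3x3) and "t" (3): a world point X has camera coordinates R X + t; the wrist camera has in their place "mount" (4x4, takes a point from camera to tool coordinates, whose origin is the TCP and whose axes are the flange's). Camera axes: x right, y down, z forward; pixel columns grow to the right and rows downward; lengths in m; the calibration is good to about 2 mm. A picture is of the moment at which its call begins: read the wrist's pose just before it. camera_info takes no time and is no camera call.
- env.close_job(): hands the job in, once; it reports no verdict.
The state is a dict: "time": time; "joint_pos": joint angles; "qvel": joint speeds; "tau": joint torques, N m; "tool_pos": TCP position; "eef_rot": TCP orientation; "ft_force": force on the tool from outside, world axes, zero at the start; "moment": the same for the moment, N m; "width": opening from 0.0 (shut) to 1.0 (fully open).
Only numpy, scipy, OpenCV 4.12 (cv2) and the standard library are available. Lean on these libraries where they do the work, as an engineer would, in place of code of your own. Each camera call takes 0.05 s, during which the arm holds its last target.

## Task

Three aluminium storage cups for microscope objectives are jammed one inside the other in the tilted stand. Draw out the smallest while the other two stay nested in the stand, and set it down upright in the smaller white dish; then draw out the middle-sized cup and set it down upright in the larger white dish, leaving the biggest clamped in the stand. Do not drop or throw a cup, and leave the other things on the table where they are.

Things in the scene. Friction and masses are not known exactly. Their poses are not given: they have to be found in the camera images.
- stand: Fixed black tilted stand, base plate 150 x 110 mm, with the largest aluminium cup (68 mm across, 100 mm long) clamped in it for good. Origin: centre of the plate's underside; z up. The nested cups' common axis lies in the stand's x-z plane, leaning 35 degrees from vertical to the stand's -x: mouths face up and -x, roughly to the robot. Clamp parts: up to 45 mm aside, 50 mm or more below the rim.
- large_rim (a point): Centre of the mouth of the largest cup, on the common axis; about 117 mm above the table. Four sprung studs inside, 12 mm below the rim, grip the middle cup: drawing it out along the axis takes roughly 8 to 16 N.
- medium: Loose middle-sized aluminium cup: plain cylinder 56 mm across, 95 mm long, wall 2.5 mm, solid bottom 35 mm thick, about 160 g. Origin: centre of its underside; z along its axis to the open mouth. It starts 65 mm deep in the largest cup (3.5 mm clearance all round); its outermost 30 mm stand out. Bears a firm grip (70 N) across its diameter.
- medium_rim (a point): Centre of the mouth of the middle-sized cup, 95 mm from its underside. Four sprung studs inside, 12 mm below the rim, grip the smallest cup: drawing that out along the axis takes roughly 4 to 8 N.
- small: Loose smallest aluminium cup: plain cylinder 44 mm across, 90 mm long, wall 2.5 mm, solid bottom 35 mm thick, about 120 g. Origin: centre of its underside; z along its axis to the open mouth. It starts 60 mm deep in the middle cup; its outermost 30 mm stand out. Bears a firm grip (70 N) across its diameter.
- small_rim (a point): Centre of the mouth of the smallest cup, 90 mm from its underside.
- dish_small: The smaller of two fixed round white dishes, 62 mm across, 54 mm inside, 12 mm high, floor 4 mm above the table (so a lip of 8 mm). Origin: centre of its underside on the table; z up.
- dish_medium: The larger of two fixed round white dishes, 78 mm across, 70 mm inside, 12 mm high, floor 4 mm above the table (so a lip of 8 mm). Origin: centre of its underside on the table; z up.
- dropper: Bystander: small amber glass bottle standing, 36 mm across, 85 mm high. Origin: centre of its underside. To be left alone.
- objective: Bystander: brass microscope objective standing on its thread, 30 mm across, 52 mm high. Origin: centre of its underside. To be left alone.
- objective_b: Bystander: steel microscope objective standing, 28 mm across, 44 mm high. Origin: centre of its underside. To be left alone.
- slide_box: Bystander: open grey divided slide box 80 x 110 x 35 mm. Origin: centre of its underside. To be left alone.
- driver: Bystander: screwdriver 160 mm long lying on the table. Origin: centre of its underside. To be left alone.
- tip_rack: Bystander: open white divided rack 85 x 120 x 50 mm. Origin: centre of its underside. To be left alone.
Not all that is in view belongs to the job. Leave any turquoise look-alike of the medium alone. What is shaped like the dish_medium but turquoise is not meant.

How it is judged:
On the way, in this order (a step that is already met when the one before it is completed fails the run):
1. the smallest cup is drawn clear of the middle cup, which is still in the largest (distance between small and medium above 0.11 m and distance between medium_rim and large_rim below 0.045 m), for 0.1 s.
2. the smallest cup stands in the smaller dish, let go (horizontal distance between small and dish_small below 0.009 m and z of small in the frame of dish_small below 0.008 m and angle between small's own z axis and vertical below 0.08 rad and linear speed of small below 0.02 m/s and contact force between the fingers and small below 0.1 N), for 0.2 s.
3. the middle cup is drawn clear of the largest (distance between medium_rim and large_rim above 0.11 m), for 0.1 s.
At the end, for the whole second after the job is handed in: The smallest cup stands upright (within 4.5 degrees) on the floor of the smaller dish (centres within 9 mm) and the middle cup likewise in the larger dish (within 11 mm), both released and at rest, the largest cup alone in the stand (horizontal distance between small and dish_small below 0.009 m and z of small in the frame of dish_small below 0.008 m and angle between each of small, medium's own z axis and vertical below 0.08 rad and linear speed of each of small, medium below 0.02 m/s and horizontal distance between medium and dish_medium below 0.011 m and z of medium in the frame of dish_medium below 0.008 m); the robot touches nothing.
It fails at once if a cup is dropped or thrown (falls freely faster than 0.6 m/s) ((contact force between the fingers and small below 0.05 N and linear speed of small above 0.6 m/s) or (contact force between the fingers and medium below 0.05 N and linear speed of medium above 0.6 m/s)).
It fails at once if a bystander is pushed more than 25 mm away or knocked over (distance of any of dropper, objective, objective_b, slide_box, driver, tip_rack from where it was at the start of the episode above 0.025 m or angle between any of dropper, objective, objective_b, slide_box, tip_rack's own z axis and vertical above 0.6 rad).
It also fails if it takes over 58 s, if anything falls off the work surface, if the arm or the gripper's body presses on something with over 40 N, if the wrist force passes 120 N, or if a joint passes its speed limit or range.

## Working session

There is one attempt and no reset: what is moved stays moved. The work goes in short steps, Python scripts to look and compute and a tool call to move; the robot and the scene stay as the last step left them, time stands still between calls to the robot, and variables do not carry over. Pictures are saved under pics/ and viewed, and the job is handed in when it is done.

Besides the shell and the picture viewer there is one more tool, called in YAML: its name, and indented under it one key for each argument. arm_command: Moves the arm, as the interface text tells. Its arguments: {"type":"object","properties":{"series":{"type":"array","items":{"type":"object","properties":{"dx":{"type":"number"},"dy":{"type":"number"},"dz":{"type":"number"},"rx":{"type":"number"},"ry":{"type":"number"},"rz":{"type":"number"}}}},"hand":{"type":"number"}},"required":["series"]}

```bash
ls; mkdir -p pics
python3 - <<'E'
from workcell import env
import cv2
print(env.read_state())
for n in ("side","top"):
    im=env.capture(n); cv2.imwrite(f"pics/{n}0.png",im[:,:,::-1]); print(n,env.camera_info(n))
print(env.camera_info("wrist"))
E
```

```text
pics
{'time': 0.0, 'joint_pos': array([-1.31561250e+00,  3.14015746e-01,  4.49400187e-02,  1.30359141e+00,
        6.83760737e-06,  1.43119754e+00]), 'qvel': array([-0.00189063, -0.00176674, -0.00168931,  0.00037705,  0.00076915,
       -0.00027322]), 'tau': array([-2.51568226e-04, -4.80630004e+01,  2.98530400e+01,  1.92724908e-02,
       -2.28335853e-04,  2.54429096e-06]), 'tool_pos': array([ 0.22100888, -0.53025962,  0.23038421]), 'eef_rot': array([-3.13974100e+00, -2.67085707e-04,  3.94782362e-01]), 'ft_force': array([ 0.62461783, -0.71575575, -0.09744793]), 'moment': array([-0.02485995, -0.00962736,  0.00831639]), 'width': 0.9971809260789907}
side {'camera_matrix': array([[418.64984088,   0.        , 283.74936871],
       [  0.        , 418.64984088, 207.66832971],
       [  0.        ,   0.        ,   1.        ]]), 'R': array([[-0.83672788, -0.547606  ,  0.00375768],
       [-0.41749295,  0.63344793, -0.65149318],
       [ 0.35438128, -0.54669131, -0.75864519]]), 't': array([0.49648527, 0.32878738, 0.92504954])}
top {'camera_matrix': array([[385.70616206,   0.        , 283.47994682],
       [  0.        , 385.70616206, 206.55622694],
       [  0.        ,   0.        ,   1.        ]]), 'R': array([[ 0.0233884 , -0.99944693,  0.02363932],
       [-0.99897555, -0.0242806 , -0.03818779],
       [ 0.03874065, -0.02272195, -0.99899093]]), 't': array([-0.01097849,  0.57764411,  1.00456638])}
{'camera_matrix': array([[295.5143435 ,   0.        , 276.756591  ],
       [  0.        , 295.5143435 , 209.35080591],
       [  0.        ,   0.        ,   1.        ]]), 'mount': array([[-5.73579259e-04, -9.60598319e-01, -2.77939813e-01,
         7.00531618e-02],
       [ 9.99999682e-01, -7.05178716e-04,  3.73514004e-04,
        -1.66576904e-03],
       [-5.54794165e-04, -2.77939511e-01,  9.60598418e-01,
        -1.42331838e-01],
       [ 0.00000000e+00,  0.00000000e+00,  0.00000000e+00,
         1.00000000e+00]])}
```

View pics/side0.png

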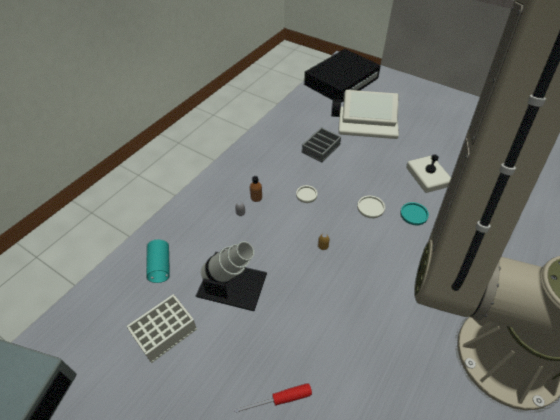

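View pics/top0.png

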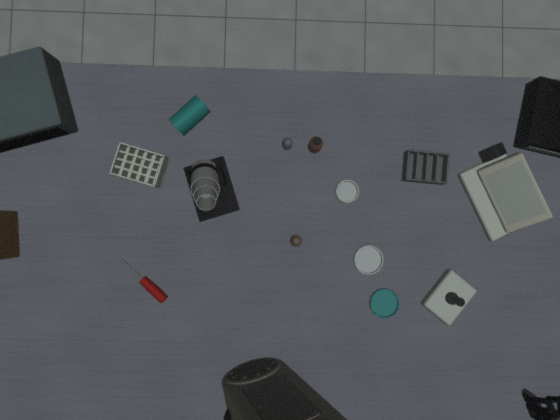

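The top view shows the nest at about (205,185), the small white dish at (347,191), the large white dish at (368,260) and the turquoise decoys: a dish at (384,303) and a cup lying at (189,115). The bystanders are objectives at (287,143) and (295,240), the dropper at (315,145), the driver, the rack and the slide box. Next I'll take enlarged crops.

```bash
cat > h.py <<'E'
from workcell import env
import cv2, numpy as np
from scipy.spatial.transform import Rotation as Ro
def crop(im,x0,y0,w,h,s,name):
    c=cv2.resize(im[y0:y0+h,x0:x0+w],None,fx=s,fy=s,interpolation=cv2.INTER_CUBIC)
    for k in range(0,w,10):
        cv2.line(c,(k*s,0),(k*s,8 if (x0+k)%50 else 16),(0,0,255),1)
    for k in range(0,h,10):
        cv2.line(c,(0,k*s),(8 if (y0+k)%50 else 16,k*s),(0,0,255),1)
    cv2.imwrite(name,c)
def cam(n,st=None):
    i=env.camera_info(n); K=i['camera_matrix']
    if n=='wrist':
        T=np.eye(4);T[:3,:3]=Ro.from_euler('xyz',st['eef_rot']).as_matrix();T[:3,3]=st['tool_pos']
        W=np.linalg.inv(T@i['mount']); return K,W[:3,:3],W[:3,3]
    return K,i['R'],i['t']
def proj(c,X):
    K,R,t=c; p=K@(R@np.asarray(X,float)+t); return p[:2]/p[2]
def onz(c,uv,z):
    K,R,t=c; d=R.T@np.linalg.solve(K,[uv[0],uv[1],1]); o=-R.T@t
    return o+d*(z-o[2])/d[2]
E
python3 - <<'E'
from h import *
t=cv2.imread("pics/top0.png"); s=cv2.imread("pics/side0.png")
crop(t,165,140,100,90,7,"pics/c1.png")
crop(t,310,165,100,120,5,"pics/c2.png")
crop(s,185,225,100,90,7,"pics/c3.png")
crop(s,280,170,160,70,5,"pics/c4.png")
E
```

```text
(no output)
```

View pics/c1.png

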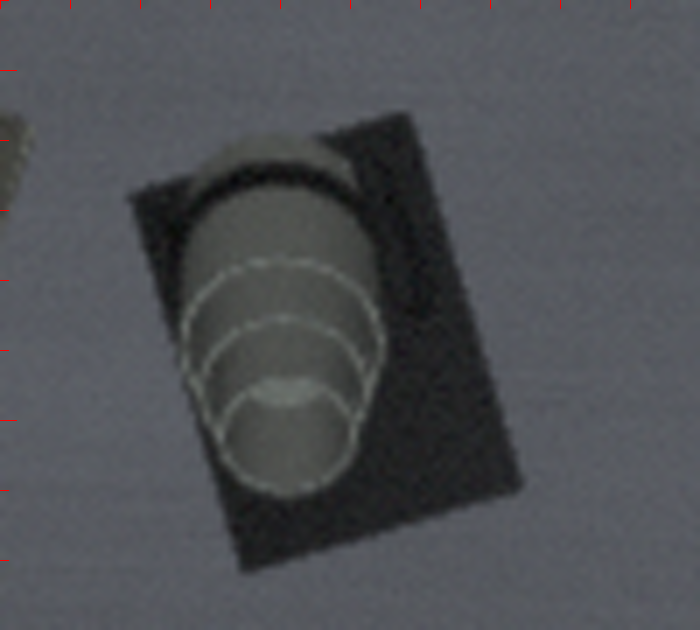

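View pics/c2.png

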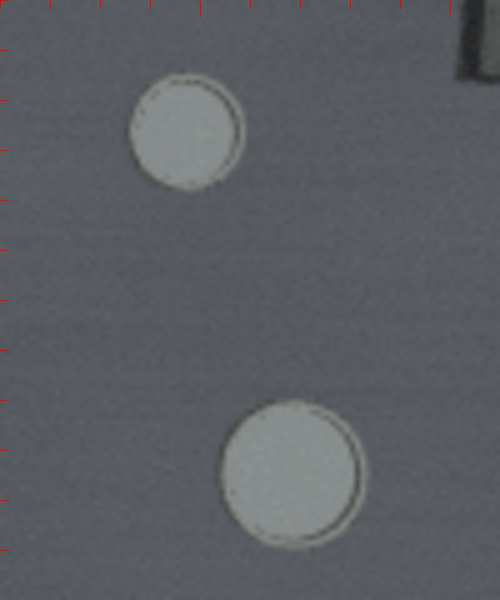

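View pics/c3.png

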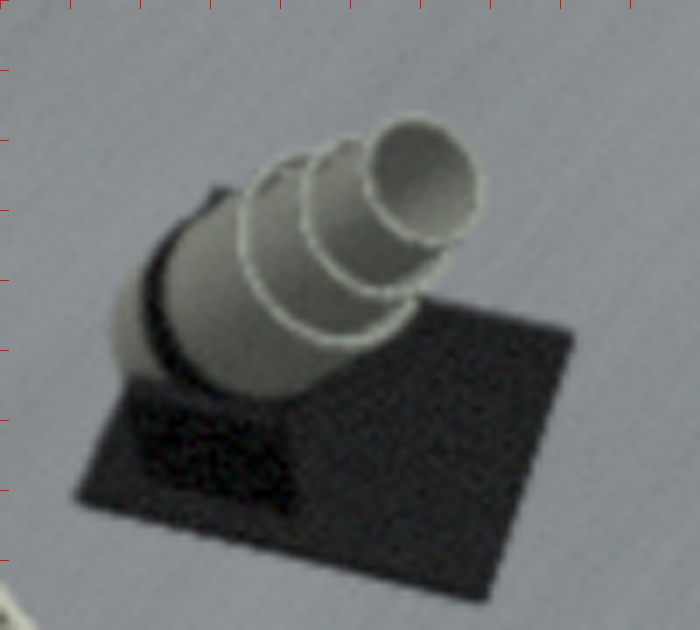

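View pics/c4.png

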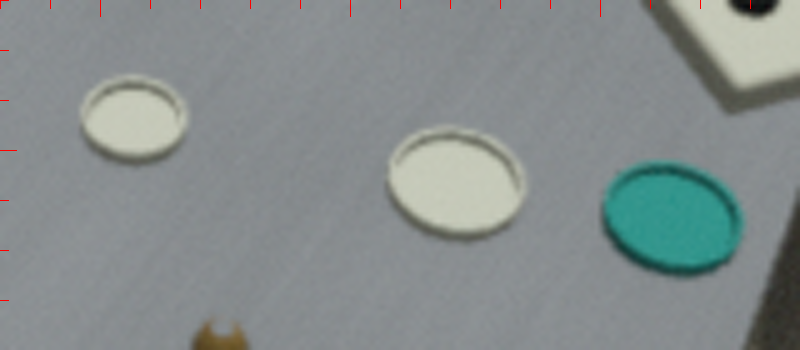

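Run:
```python
from h import *
from scipy.optimize import least_squares
T=cam('top');S=cam('side')
for n,a,b in (("dS",(347.1,190.9),(306.3,192.8)),("dM",(368.4,259.4),(370.9,205.6))):
    print(n,onz(T,a,.012),onz(S,b,.012))
sr=((206-.1+.3-.43+.4-.0,202.0),(245.0,250.5))
print("small rim",onz(T,(205.9,202.0),.166),onz(S,(245.0,250.5),.166))
ct=np.array([(130,197),(408,112),(522,487),(243,572)])/7-.43+[165,140]
cs=np.array([(573,335),(488,602),(75,500)])/7-.43+[185,225]
P=[onz(T,c,.008) for c in ct];print(np.round(P,4)); print([np.linalg.norm(P[i]-P[(i+1)%4]) for i in range(4)], np.mean(P,0))
print(np.round([onz(S,c,.008) for c in cs],4))
for k in((0,1),(1,2),(3,2),(0,3)):
    d=P[k[1]]-P[k[0]]; print(np.arctan2(d[1],d[0]))
for n,uv in (("dropper",(315,145)),("obj",(295,240)),("objb",(287,143))): print(n,onz(T,uv,.05))
```

```text
dS [ 0.62324082 -0.16452859  0.012     ] [ 0.62254353 -0.16518177  0.012     ]
dM [ 0.44403436 -0.22387447  0.012     ] [ 0.44274959 -0.22421827  0.012     ]
small rim [0.577676   0.17893987 0.166     ] [0.57744668 0.17861456 0.166     ]
[[0.6739 0.2696 0.008 ]
 [0.7089 0.1662 0.008 ]
 [0.5682 0.1193 0.008 ]
 [0.5338 0.2228 0.008 ]]
[np.float64(0.10910411647612434), np.float64(0.14829317213382745), np.float64(0.10899213242943745), np.float64(0.14764490151174994)] [0.6211985  0.19448233 0.008     ]
[[0.5669 0.1202 0.008 ]
 [0.5312 0.2218 0.008 ]
 [0.6725 0.2689 0.008 ]]
-1.2438623247170262
-2.8198107328002826
-1.2498053001873308
-2.819061840556296
dropper [ 0.73542614 -0.07311221  0.05      ]
obj [ 0.49242344 -0.02739499  0.05      ]
objb [ 0.7385486  -0.00149738  0.05      ]
```

The two cameras agree to about 1 mm. The small rim is at (0.5775,0.179,0.166), the stand yaw is about 0.323, and the rim sits on the plate's centreline, as it should. The plate edges measure 148x109 mm against the 150x110 given.

What could be mistaken for the targets, by top pixel:
- **Smallest cup:** the smallest of the nested rims, at (206,202).
- **Middle cup:** the nested rim at about (205,193), not the turquoise cylinder at (189,115).
- **Small dish:** white at (347,191).
- **Large dish:** white at (368,259), not the turquoise one at (384,303).

The crops already confirm these choices.

```bash
cat >> h.py <<'E'
PSI=0.323
AX=np.array([-np.sin(np.radians(35))*np.cos(PSI),-np.sin(np.radians(35))*np.sin(PSI),np.cos(np.radians(35))])
def Rtilt():
    z=-AX; y=np.array([-np.sin(PSI),np.cos(PSI),0]); return np.column_stack([np.cross(y,z),y,z])
def Rdown(yaw): # tool down, x axis at yaw
    return Ro.from_euler('xyz',[np.pi,0,yaw]).as_matrix()
def plan(pos,R,show=True):
    st=env.read_state(); R0=Ro.from_euler('xyz',st['eef_rot']).as_matrix()
    d=R0.T@(np.asarray(pos)-st['tool_pos'])*100; r=Ro.from_matrix(R0.T@R).as_rotvec()
    print('t',round(st['time'],2),'pos',np.round(st['tool_pos'],4),'rot',np.round(st['eef_rot'],3),'w',round(st['width'],3),'F',np.round(st['ft_force'],1))
    print('q',np.round(st['joint_pos'],2)); print(' d cm',np.round(d,2),'rot',np.round(r,3))
E
python3 - <<'E'
from h import *
rim=np.array([.5776,.1788,.166])
plan([.45,0,.30],Rdown(1.9))
print(rim+.07*AX, Ro.from_matrix(Rtilt()).as_euler('xyz'))
E
```

```text
t 0.1 pos [ 0.2211 -0.5304  0.2305] rot [-3.14  -0.     0.395] w 0.998 F [-0.8 -0.5 -0.9]
q [-1.32  0.31  0.05  1.3   0.    1.43]
 d cm [ 41.53 -40.16  -6.88] rot [-1.000e-03 -1.000e-03 -1.505e+00]
[0.53952593 0.16605576 0.22334064] [-3.14159265  0.61086524 -2.81859265]
```

arm_command:
  series:
    - {"dx": 4,"dy": -3,"dz": -2,"rz": -0.14}
    - {"dx": 7.5,"dy": -6,"dz": -4,"rz": -0.28}
    - {"dx": 11,"dy": -10,"dz": -6,"rz": -0.43}
    - {"dx": 15,"dy": -14,"dz": -7,"rz": -0.58}
    - {"dx": 18,"dy": -17.5,"dz": -7,"rz": -0.72}
  hand: 0

```text
schema error: expected keys dx, dy, dz, rx, ry, rz
```

Run:
```python
from h import *
plan([.45,0,.30],Rdown(1.9))
```

```text
t 0.1 pos [ 0.2211 -0.5304  0.2305] rot [-3.14  -0.     0.395] w 0.998 F [-0.8 -0.5 -0.9]
q [-1.32  0.31  0.05  1.3   0.    1.43]
 d cm [ 41.53 -40.16  -6.88] rot [-1.000e-03 -1.000e-03 -1.505e+00]
```

arm_command:
  series:
    - {"dx": 4,"dy": -3,"dz": -2,"rx": 0,"ry": 0,"rz": -0.14}
    - {"dx": 7.5,"dy": -6,"dz": -4,"rx": 0,"ry": 0,"rz": -0.28}
    - {"dx": 11,"dy": -10,"dz": -6,"rx": 0,"ry": 0,"rz": -0.43}
    - {"dx": 15,"dy": -14,"dz": -7,"rx": 0,"ry": 0,"rz": -0.58}
    - {"dx": 18,"dy": -17.5,"dz": -7,"rx": 0,"ry": 0,"rz": -0.72}
  hand: 0

```text
time: 0.6
tool_pos: [0.316, -0.3116, 0.301]
eef_rot: [3.141, -0.001, 1.12]
ft_force: [0.4, 0.1, 0.3]
width: 1.0
```

Run:
```python
from h import *
plan([.45,0.06,.30],Rdown(2.2))
```

```text
t 0.6 pos [ 0.316  -0.3116  0.301 ] rot [ 3.141e+00 -1.000e-03  1.120e+00] w 1.0 F [0.4 0.1 0.3]
q [-0.96  0.04 -0.11  1.41  0.    1.06]
 d cm [39.29 -4.13  0.12] rot [ 1.00e-03 -0.00e+00 -1.08e+00]
```

arm_command:
  series:
    - {"dx": 5,"dy": -0.5,"dz": 0,"rx": 0,"ry": 0,"rz": -0.14}
    - {"dx": 10,"dy": -1,"dz": 0,"rx": 0,"ry": 0,"rz": -0.28}
    - {"dx": 15,"dy": -1.5,"dz": 0,"rx": 0,"ry": 0,"rz": -0.43}
    - {"dx": 20,"dy": -2,"dz": 0,"rx": 0,"ry": 0,"rz": -0.58}
    - {"dx": 25,"dy": -2.5,"dz": 0,"rx": 0,"ry": 0,"rz": -0.72}

```text
time: 1.1
tool_pos: [0.4015, -0.0761, 0.301]
eef_rot: [3.141, 0.0, 1.846]
ft_force: [0.2, -0.8, 0.7]
width: 1.002
```

Run:
```python
from h import *
plan([.51,0.156,.27],Rdown(np.pi+.323))
plan([.51,0.156,.27],Rtilt())
```

```text
t 1.1 pos [ 0.4015 -0.0761  0.301 ] rot [3.141 0.    1.846] w 1.002 F [ 0.2 -0.8  0.7]
q [-0.38 -0.02 -0.18  1.41  0.    0.91]
 d cm [19.4  16.73  3.11] rot [ 1.000e-03  1.000e-03 -1.619e+00]
t 1.1 pos [ 0.4015 -0.0761  0.301 ] rot [3.141 0.    1.846] w 1.002 F [ 0.2 -0.8  0.7]
q [-0.38 -0.02 -0.18  1.41  0.    0.91]
 d cm [19.4  16.73  3.11] rot [-0.492 -0.469 -1.564]
```

arm_command:
  series:
    - {"dx": 3,"dy": 2.5,"dz": 0.3,"rx": -0.04,"ry": -0.04,"rz": -0.135}
    - {"dx": 6,"dy": 5,"dz": 0.6,"rx": -0.085,"ry": -0.08,"rz": -0.27}
    - {"dx": 9,"dy": 7.5,"dz": 1,"rx": -0.125,"ry": -0.12,"rz": -0.4}
    - {"dx": 12,"dy": 10,"dz": 1.5,"rx": -0.17,"ry": -0.16,"rz": -0.53}
    - {"dx": 15,"dy": 12.5,"dz": 2,"rx": -0.21,"ry": -0.2,"rz": -0.66}

```text
time: 1.6
tool_pos: [0.4811, 0.1041, 0.2809]
eef_rot: [3.007, 0.255, 2.499]
ft_force: [0.4, -1.4, -0.7]
width: 0.998
```

Run:
```python
from h import *
plan([.51,0.156,.27],Rtilt())
```

```text
t 1.6 pos [0.4811 0.1041 0.2809] rot [3.007 0.255 2.499] w 0.998 F [ 0.4 -1.4 -0.7]
q [ 0.09 -0.08 -0.33  1.04 -0.07  0.71]
 d cm [1.05 5.72 1.63] rot [-0.282 -0.266 -0.897]
```

arm_command:
  series:
    - {"dx": 0.2,"dy": 1.2,"dz": 0.3,"rx": -0.04,"ry": -0.038,"rz": -0.13}
    - {"dx": 0.4,"dy": 2.4,"dz": 0.6,"rx": -0.08,"ry": -0.076,"rz": -0.26}
    - {"dx": 0.6,"dy": 3.6,"dz": 0.9,"rx": -0.12,"ry": -0.115,"rz": -0.39}
    - {"dx": 0.8,"dy": 4.5,"dz": 1.2,"rx": -0.16,"ry": -0.155,"rz": -0.52}
    - {"dx": 1.05,"dy": 5.7,"dz": 1.6,"rx": -0.2,"ry": -0.195,"rz": -0.65}

```text
time: 2.1
tool_pos: [0.5093, 0.1565, 0.2698]
eef_rot: [3.07, 0.529, -3.101]
ft_force: [-0.3, -0.0, 0.3]
width: 1.003
```

Run:
```python
from h import *
plan([.5205,0.1597,.252],Rtilt())
```

```text
t 2.1 pos [0.5093 0.1565 0.2698] rot [ 3.07   0.529 -3.101] w 1.003 F [-0.3 -0.   0.3]
q [ 0.13 -0.2  -0.56  0.68  0.02  0.08]
 d cm [-0.08  0.13  2.13] rot [-0.081 -0.073 -0.241]
```

arm_command:
  series:
    - {"dx": 0,"dy": 0,"dz": 0.7,"rx": -0.04,"ry": -0.036,"rz": -0.12}
    - {"dx": 0,"dy": 0.1,"dz": 1.4,"rx": -0.081,"ry": -0.073,"rz": -0.241}
    - {"dx": -0.08,"dy": 0.13,"dz": 2.1,"rx": -0.081,"ry": -0.073,"rz": -0.241}
    - {"dx": -0.08,"dy": 0.13,"dz": 2.1,"rx": -0.081,"ry": -0.073,"rz": -0.241}
    - {"dx": -0.08,"dy": 0.13,"dz": 2.1,"rx": -0.081,"ry": -0.073,"rz": -0.241}

```text
time: 2.6
tool_pos: [0.5206, 0.1597, 0.2524]
eef_rot: [3.141, 0.61, -2.821]
ft_force: [0.4, 0.3, -0.6]
width: 1.0
```

Run:
```python
from h import *
rim=np.array([.5776,.1788,.166])
plan(rim+.07*AX,Rtilt())
st=env.read_state()
im=env.capture('wrist')[:,:,::-1].copy(); cv2.imwrite('pics/w1.png',im)
c=cam('wrist',st)
for off,r in ((0,.022),(-.03,.028),(-.06,.034)):
    o=rim+off*AX; R=Rtilt()
    for a in np.linspace(0,2*np.pi,24,endpoint=False):
        p=proj(c,o+r*(np.cos(a)*R[:,0]+np.sin(a)*R[:,1])); cv2.circle(im,(int(p[0]+.5),int(p[1]+.5)),1,(0,0,255),-1)
cv2.imwrite('pics/w1o.png',im)
```

```text
t 2.6 pos [0.5206 0.1597 0.2524] rot [ 3.141  0.61  -2.821] w 1.0 F [ 0.4  0.3 -0.6]
q [ 0.07 -0.21 -0.65  0.53  0.14 -0.21]
 d cm [0.03 0.   3.52] rot [-0.001 -0.001 -0.002]
```

View pics/w1o.png

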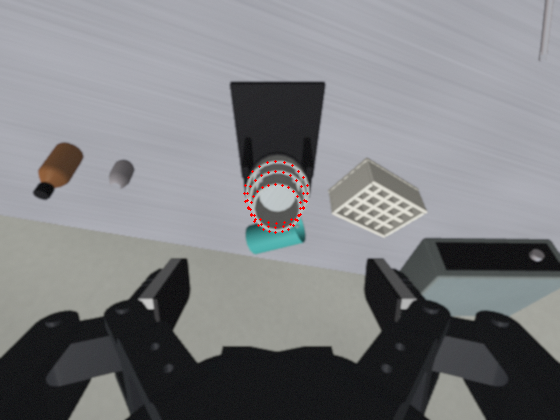

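Run:
```python
from h import *
a=cv2.imread('pics/w1.png');b=cv2.imread('pics/w1o.png')
f=lambda i:cv2.resize(i[145:245,235:320],None,fx=5,fy=5,interpolation=cv2.INTER_CUBIC)
cv2.imwrite('pics/w1c.png',np.hstack([f(a)[:,:400],f(b)[:,:400]]))
```

```text
(no output)
```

View pics/w1c.png

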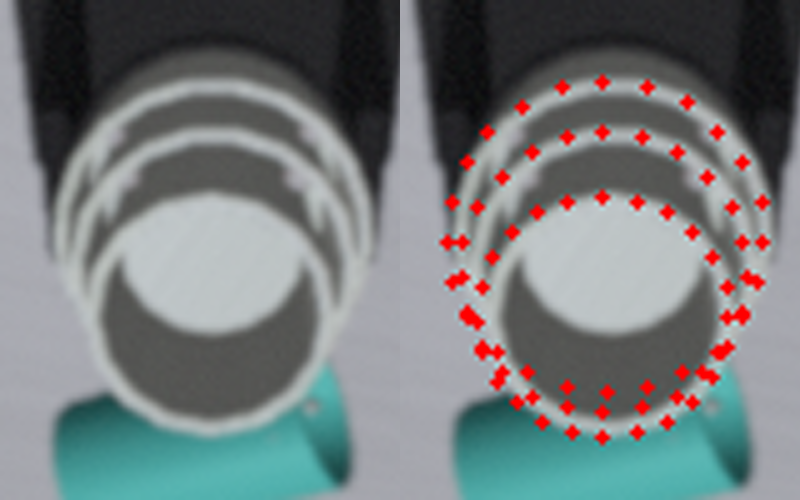

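The overlay shows the three rings at (262..302, 183..233). The model agrees except for a shift of about 1.5 px to the left, so I correct by about +1 mm in tool y. Now I approach along the axis.

arm_command:
  series:
    - {"dx": 0,"dy": 0.1,"dz": 3,"rx": 0,"ry": 0,"rz": 0}
    - {"dx": 0,"dy": 0.1,"dz": 6,"rx": 0,"ry": 0,"rz": 0}
    - {"dx": 0,"dy": 0.1,"dz": 8.5,"rx": 0,"ry": 0,"rz": 0}
    - {"dx": 0,"dy": 0.1,"dz": 10,"rx": 0,"ry": 0,"rz": 0}
    - {"dx": 0,"dy": 0.1,"dz": 10.7,"rx": 0,"ry": 0,"rz": 0}

```text
time: 3.15
tool_pos: [0.579, 0.1808, 0.1638]
eef_rot: [3.14, 0.609, -2.821]
ft_force: [0.0, 0.4, -0.3]
width: 1.0
```

Run:
```python
from h import *
rim=np.array([.5773,.1797,.166])
plan(rim-.002*AX,Rtilt())
im=env.capture('wrist')[:,:,::-1].copy(); cv2.imwrite('pics/w2.png',im)
```

```text
t 3.15 pos [0.579  0.1808 0.1638] rot [ 3.14   0.609 -2.821] w 1.0 F [ 0.   0.4 -0.3]
q [ 0.11  0.   -0.71  0.26  0.12 -0.17]
 d cm [ 0.03 -0.05 -0.09] rot [ 0.    -0.002 -0.002]
```

View pics/w2.png

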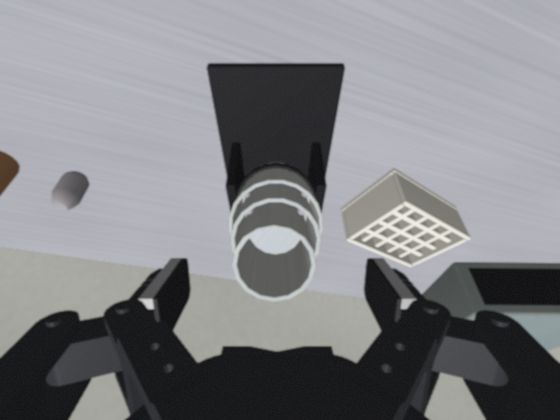

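The cup mouth is centred at about (274,263) and the finger midline is at about 276, so the gripper is aligned. I close now.

arm_command:
  series:
    - {"dx": 0,"dy": 0,"dz": -0.1,"rx": 0,"ry": 0,"rz": 0}
    - {"dx": 0,"dy": 0,"dz": -0.1,"rx": 0,"ry": 0,"rz": 0}
    - {"dx": 0,"dy": 0,"dz": -0.1,"rx": 0,"ry": 0,"rz": 0}
    - {"dx": 0,"dy": 0,"dz": -0.1,"rx": 0,"ry": 0,"rz": 0}
    - {"dx": 0,"dy": 0,"dz": -0.1,"rx": 0,"ry": 0,"rz": 0}
  hand: 255

```text
time: 3.7
tool_pos: [0.5818, 0.1754, 0.17]
eef_rot: [-3.129, 0.616, -2.822]
ft_force: [-25.8, -27.4, 39.1]
width: 0.149
```

arm_command:
  series:
    - {"dx": 0,"dy": 0,"dz": 0,"rx": 0,"ry": 0,"rz": 0}
    - {"dx": 0,"dy": 0,"dz": 0,"rx": 0,"ry": 0,"rz": 0}
    - {"dx": 0,"dy": 0,"dz": 0,"rx": 0,"ry": 0,"rz": 0}
    - {"dx": 0,"dy": 0,"dz": 0,"rx": 0,"ry": 0,"rz": 0}
    - {"dx": 0,"dy": 0,"dz": 0,"rx": 0,"ry": 0,"rz": 0}

```text
time: 4.2
tool_pos: [0.583, 0.1743, 0.1725]
eef_rot: [-3.125, 0.619, -2.823]
ft_force: [-7.5, -7.2, 12.2]
width: -0.003
```

Run:
```python
from h import *
rim=np.array([.5773,.1797,.166])
plan(rim-.002*AX,Rtilt())
im=env.capture('wrist')[:,:,::-1].copy(); cv2.imwrite('pics/w3.png',im)
```

```text
t 4.2 pos [0.583  0.1743 0.1725] rot [-3.125  0.619 -2.823] w -0.003 F [-7.5 -7.2 12.2]
q [ 0.11 -0.01 -0.7   0.26  0.11 -0.17]
 d cm [0.68 0.71 0.5 ] rot [-0.019  0.008 -0.004]
```

View pics/w3.png

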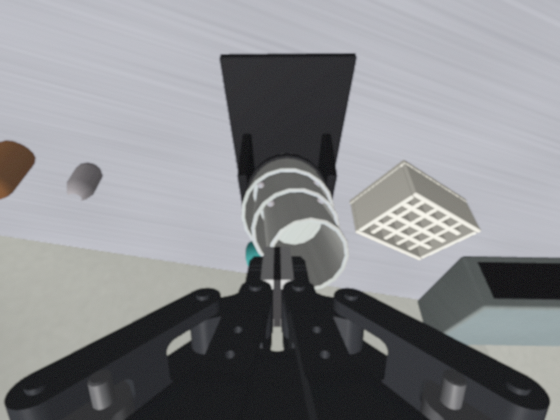

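The fingers shut completely without holding the cup, so I need to see how it slipped.

Run:
```python
from h import *
a=cv2.imread('pics/w3.png');b=cv2.imread('pics/w2.png')
c=cv2.resize(a[150:350,190:370],None,fx=4,fy=3,interpolation=cv2.INTER_CUBIC); cv2.imwrite('pics/w3c.png',c)
crop(b,130,160,280,160,2,'pics/w2c.png')
s=env.capture('side')[:,:,::-1]; 
c=s[190:330,170:330]; cv2.imwrite('pics/s3.png',cv2.resize(c,None,fx=5,fy=4,interpolation=cv2.INTER_CUBIC))
```

```text
(no output)
```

View pics/w3c.png

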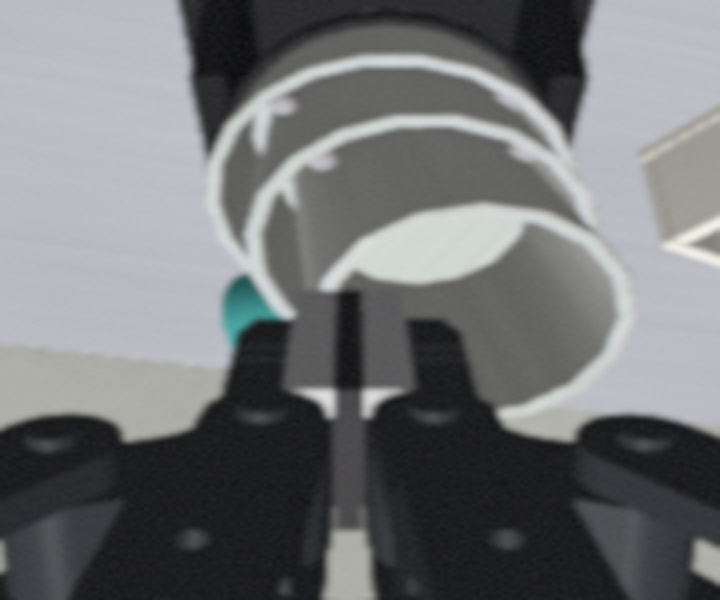

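View pics/s3.png

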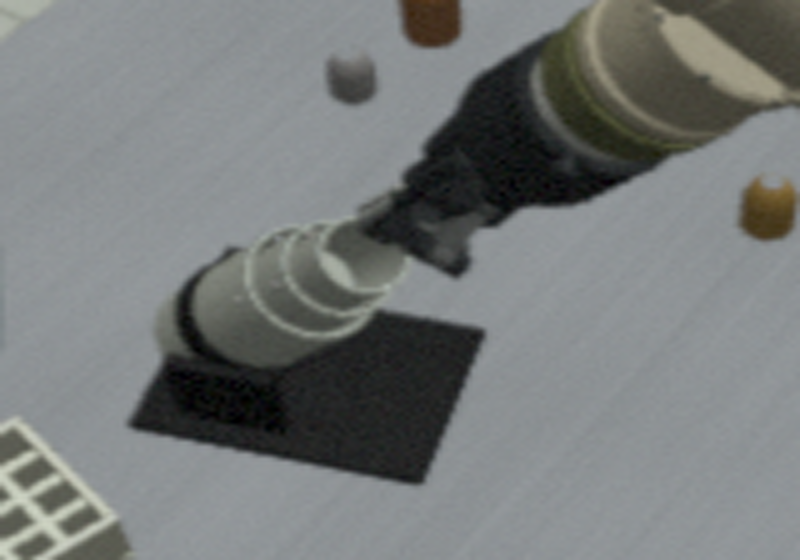

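Run:
```python
from h import *
st=env.read_state(); print(st['time'])
R=Ro.from_euler('xyz',st['eef_rot']).as_matrix();S=cam('side')
im=env.capture('side')[:,:,::-1].copy()
x0,y0,s=200,215,8
c=cv2.resize(im[y0:y0+70,x0:x0+95],None,fx=s,fy=s,interpolation=cv2.INTER_CUBIC)
cv2.imwrite('pics/s4raw.png',c)
for x in (0,.011):
  for z in (-.05,-.02,0,.006,.025):
    p=(proj(S,st['tool_pos']+R@[x,0,z])-[x0,y0]+.5)*s-.5; print(x,z,p)
    cv2.circle(c,tuple(int(v) for v in p),3,(0,0,255) if x==0 else (0,255,0),-1)
cv2.imwrite('pics/s4.png',c)
```

```text
4.3
0 -0.05 [449.60385117 188.39154243]
0 -0.02 [391.96622605 227.95026167]
0 0 [355.07707421 253.26857757]
0 0.006 [344.23925836 260.70694988]
0 0.025 [310.59198439 283.80025155]
0.011 -0.05 [483.58737298 210.21959568]
0.011 -0.02 [425.34138371 249.09950479]
0.011 0 [388.05712225 273.98720462]
0.011 0.006 [377.10237312 281.29963343]
0.011 0.025 [343.08959915 304.00357541]
```

View pics/s4.png

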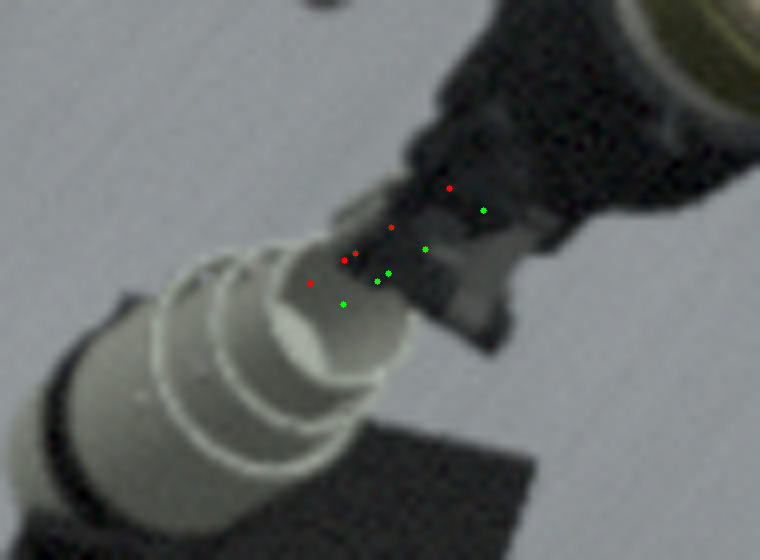

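View pics/s4raw.png

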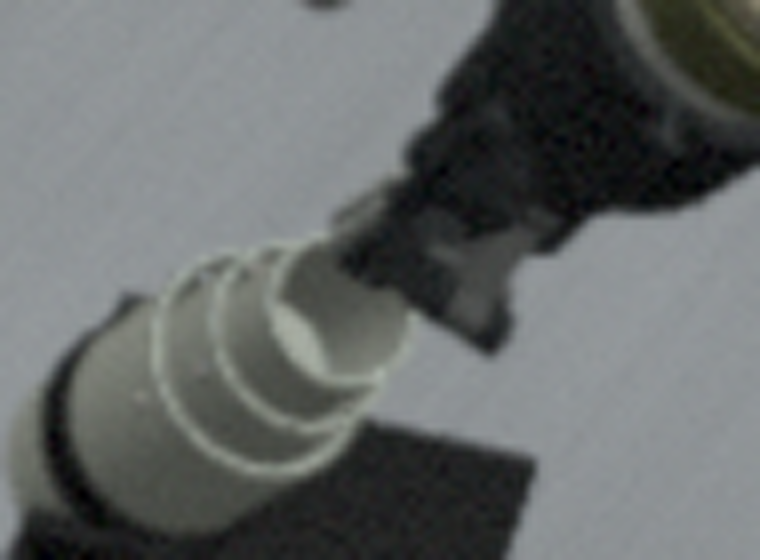

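Both the side and wrist views put the shut fingertips only about 3–6 mm ahead of the reported TCP, not 25 mm. The first grip therefore caught just the rim edge and slid off. I'll back off, open, look again and go deeper.

arm_command:
  series:
    - {"dx": 0,"dy": 0,"dz": -2,"rx": 0,"ry": 0,"rz": 0}
    - {"dx": 0,"dy": 0,"dz": -4,"rx": 0,"ry": 0,"rz": 0}
    - {"dx": 0,"dy": 0,"dz": -6,"rx": 0,"ry": 0,"rz": 0}
    - {"dx": 0,"dy": 0,"dz": -6,"rx": 0,"ry": 0,"rz": 0}
    - {"dx": 0,"dy": 0,"dz": -6,"rx": 0,"ry": 0,"rz": 0}

```text
time: 4.85
tool_pos: [0.5498, 0.1645, 0.2216]
eef_rot: [-3.125, 0.62, -2.823]
ft_force: [0.2, 0.6, -0.6]
width: 0.001
```

```bash
cat > ov.py <<'E'
from h import *
import sys
rim=np.array([.5773,.1797,.166])
def ov(name,rims,cam_='wrist',z=None):
    st=env.read_state(); im=env.capture(cam_)[:,:,::-1].copy(); c=cam(cam_,st)
    raw=im.copy(); R=Rtilt()
    for o,r in rims:
        for a in np.linspace(0,2*np.pi,24,endpoint=False):
            p=proj(c,o+r*(np.cos(a)*R[:,0]+np.sin(a)*R[:,1])); cv2.circle(im,(int(p[0]+.5),int(p[1]+.5)),1,(0,0,255),-1)
    x0,y0,w,h=z
    f=lambda i:cv2.resize(i[y0:y0+h,x0:x0+w],None,fx=4,fy=4,interpolation=cv2.INTER_CUBIC)
    cv2.imwrite('pics/'+name,np.hstack([f(raw),f(im)])); cv2.imwrite('pics/raw_'+name,raw)
E
python3 - <<'E'
from ov import *
plan(rim+.06*AX,Rtilt())
ov('w5.png',[(rim,.022),(rim-.03*AX,.028),(rim-.06*AX,.034)],z=(225,140,100,150))
E
```

```text
t 4.85 pos [0.5498 0.1645 0.2216] rot [-3.125  0.62  -2.823] w 0.001 F [ 0.2  0.6 -0.6]
q [ 0.09 -0.13 -0.68  0.41  0.12 -0.19]
 d cm [0.66 0.57 0.31] rot [-0.019  0.01  -0.003]
```

View pics/w5.png

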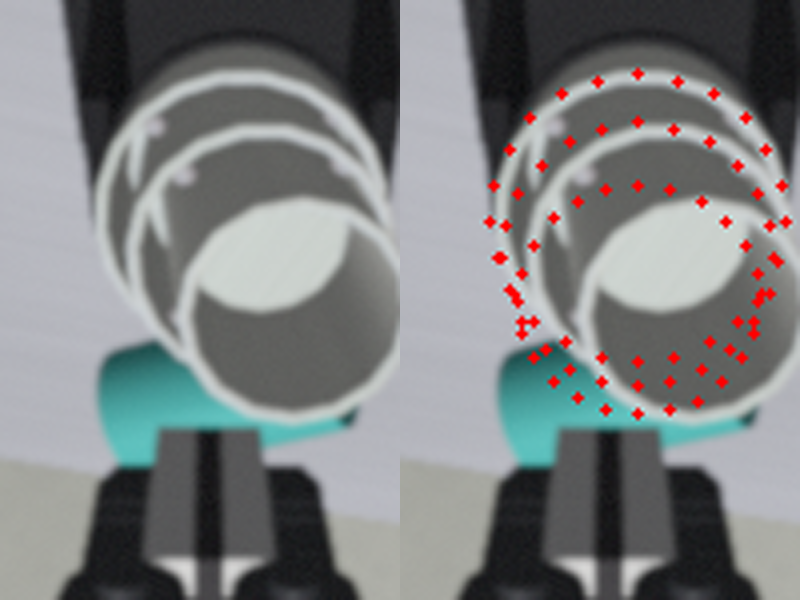

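Run:
```python
from h import *
st=env.read_state(); print(st['time'])
R=Ro.from_euler('xyz',st['eef_rot']).as_matrix()
out=[]
for n in('side','top'):
    im=env.capture(n)[:,:,::-1].copy(); C=cam(n); cv2.imwrite(f'pics/{n}6.png',im)
    p0=proj(C,st['tool_pos']); x0,y0=int(p0[0])-25,int(p0[1])-30; s=10
    c=cv2.resize(im[y0:y0+60,x0:x0+40],None,fx=s,fy=s,interpolation=cv2.INTER_CUBIC)
    for x in (-.011,.011):
      for z in (0,.025):
        for y in (-.007,.007):
          p=(proj(C,st['tool_pos']+R@[x,y,z])-[x0,y0]+.5)*s-.5; print(n,x,y,z,np.round(p))
          cv2.circle(c,tuple(int(v) for v in p),3,(0,0,255) if x<0 else (0,255,0),-1 if y>0 else 1)
    out.append(c)
cv2.imwrite('pics/st6.png',np.hstack(out))
```

```text
4.9
side -0.011 -0.007 0 [225. 257.]
side -0.011 0.007 0 [203. 310.]
side -0.011 -0.007 0.025 [164. 300.]
side -0.011 0.007 0.025 [143. 352.]
side 0.011 -0.007 0 [310. 312.]
side 0.011 0.007 0 [290. 365.]
side 0.011 -0.007 0.025 [248. 354.]
side 0.011 0.007 0.025 [228. 406.]
top -0.011 -0.007 0 [278. 257.]
top -0.011 0.007 0 [212. 276.]
top -0.011 -0.007 0.025 [276. 194.]
top -0.011 0.007 0.025 [212. 212.]
top 0.011 -0.007 0 [312. 340.]
top 0.011 0.007 0 [248. 359.]
top 0.011 -0.007 0.025 [310. 276.]
top 0.011 0.007 0.025 [247. 294.]
```

View pics/st6.png

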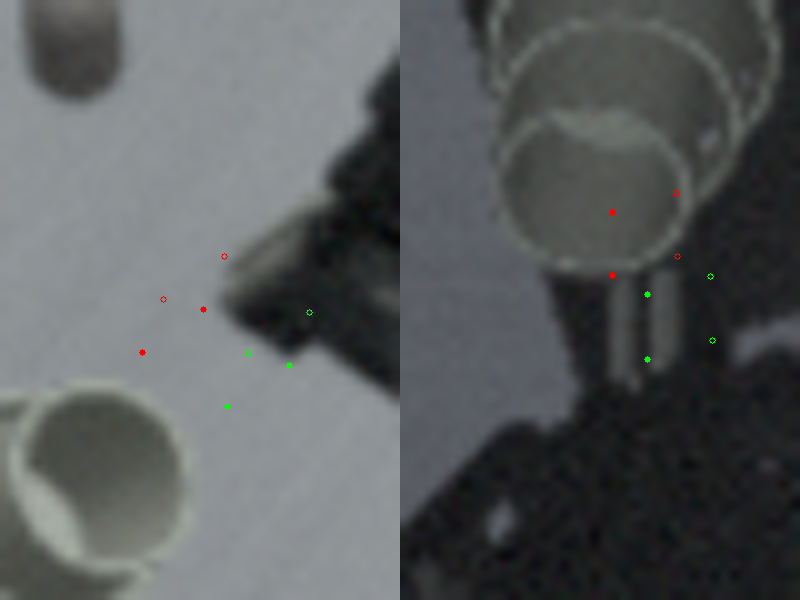

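Both the side and top views confirm that the shut tips sit at about the reported TCP (z≈0), so my grasp depth has to be about 24 mm. The small cup now leans about 8 mm toward tool +y at its rim but is still fully nested. I open and re-align.

Run:
```python
from ov import *
R=Rtilt()@Ro.from_rotvec([.05,0,0]).as_matrix()
y=Rtilt()[:,1]
plan(rim+.006*y+.045*-R[:,2],R)
```

```text
t 5.0 pos [0.5493 0.1644 0.22  ] rot [-3.126  0.618 -2.823] w 0.002 F [-0.   0.8  0.6]
q [ 0.09 -0.13 -0.68  0.41  0.12 -0.19]
 d cm [0.54 1.42 1.7 ] rot [ 0.032  0.007 -0.004]
```

arm_command:
  series:
    - {"dx": 0.3,"dy": 0.7,"dz": 0,"rx": 0.032,"ry": 0.007,"rz": -0.004}
    - {"dx": 0.54,"dy": 1.4,"dz": 0,"rx": 0.032,"ry": 0.007,"rz": -0.004}
    - {"dx": 0.54,"dy": 1.4,"dz": 0,"rx": 0.032,"ry": 0.007,"rz": -0.004}
    - {"dx": 0.54,"dy": 1.4,"dz": 0.5,"rx": 0.032,"ry": 0.007,"rz": -0.004}
    - {"dx": 0.54,"dy": 1.4,"dz": 1,"rx": 0.032,"ry": 0.007,"rz": -0.004}
  hand: 0

```text
time: 5.5
tool_pos: [0.5469, 0.1779, 0.2083]
eef_rot: [-3.091, 0.611, -2.818]
ft_force: [-0.5, 0.0, -0.1]
width: 0.846
```

Run:
```python
from ov import *
R=Rtilt()@Ro.from_rotvec([.05,0,0]).as_matrix()
y=Rtilt()[:,1]
plan(rim+.006*y+.024*R[:,2],R)
ov('w7.png',[(rim+.006*y,.022),(rim-.06*AX,.034)],z=(130,150,200,150))
```

```text
t 5.5 pos [0.5469 0.1779 0.2083] rot [-3.091  0.611 -2.818] w 0.846 F [-0.5  0.  -0.1]
q [ 0.15 -0.11 -0.7   0.38  0.05 -0.14]
 d cm [0.02 0.06 7.56] rot [-0. -0.  0.]
```

View pics/raw_w7.png

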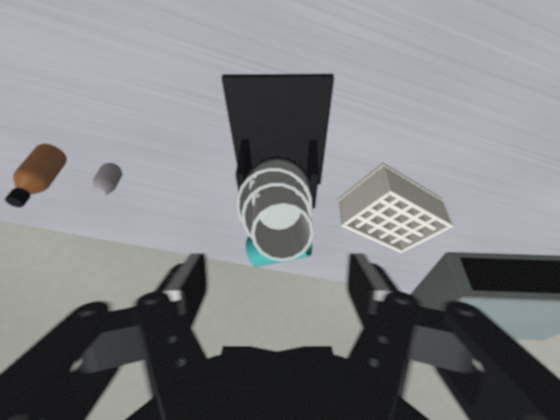

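arm_command:
  series:
    - {"dx": 0,"dy": 0.2,"dz": 2,"rx": 0,"ry": 0,"rz": 0}
    - {"dx": 0,"dy": 0.2,"dz": 4,"rx": 0,"ry": 0,"rz": 0}
    - {"dx": 0,"dy": 0.2,"dz": 5.5,"rx": 0,"ry": 0,"rz": 0}
    - {"dx": 0,"dy": 0.2,"dz": 6.5,"rx": 0,"ry": 0,"rz": 0}
    - {"dx": 0,"dy": 0.2,"dz": 7.3,"rx": 0,"ry": 0,"rz": 0}
  hand: 0

```text
time: 6.05
tool_pos: [0.5873, 0.1893, 0.1467]
eef_rot: [-3.092, 0.609, -2.819]
ft_force: [-0.1, -0.1, 0.2]
width: 1.001
```

Run:
```python
from ov import *
R=Rtilt()@Ro.from_rotvec([.05,0,0]).as_matrix()
y=Rtilt()[:,1]
plan(rim+.006*y+.024*R[:,2],R)
ov('w8.png',[(rim+.006*y,.022),(rim-.06*AX,.034)],z=(130,150,200,150))
s=cv2.imwrite('pics/s8.png',cv2.resize(env.capture('side')[200:310,180:310,::-1],None,fx=6,fy=5,interpolation=cv2.INTER_CUBIC))
```

```text
t 6.05 pos [0.5873 0.1893 0.1467] rot [-3.092  0.609 -2.819] w 1.001 F [-0.1 -0.1  0.2]
q [ 0.16  0.05 -0.72  0.2   0.04 -0.13]
 d cm [-0.08 -0.11  0.1 ] rot [-0.    -0.002 -0.   ]
```

View pics/raw_w8.png

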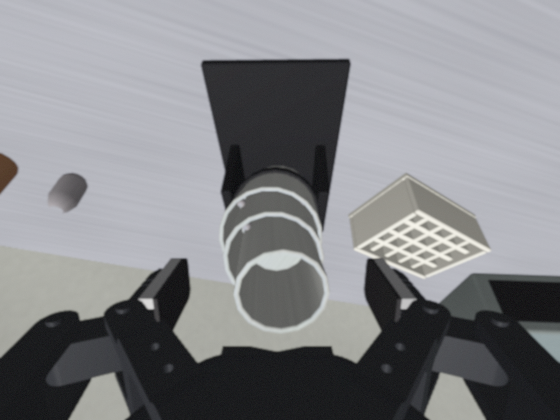

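View pics/s8.png

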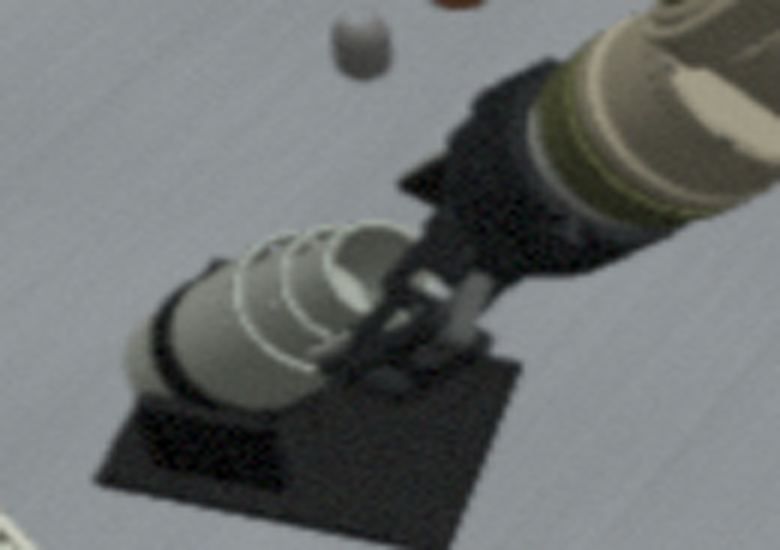

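Run:
```python
from h import *
st=env.read_state(); print(st['time'])
R=Ro.from_euler('xyz',st['eef_rot']).as_matrix();C=cam('side')
im=cv2.imread('pics/s8.png')
for z in (-.024,-.012,0):
  for x in (-.011,.011):
    p=proj(C,st['tool_pos']+R@[x,.0425,z]); q=((p[0]-180+.5)*6,(p[1]-200+.5)*5)
    cv2.circle(im,tuple(int(v) for v in q),3,(0,0,255) if x<0 else (0,255,0),-1)
for k in np.linspace(0,2*np.pi,30):
    y=Rt=Rtilt()
    o=np.array([.5773,.1797,.166])+.008*Rt[:,1]
    p=proj(C,o+.022*(np.cos(k)*Rt[:,0]+np.sin(k)*Rt[:,1])); q=((p[0]-180+.5)*6,(p[1]-200+.5)*5)
    cv2.circle(im,tuple(int(v) for v in q),2,(255,0,255),-1)
    o=np.array([.5773,.1797,.166])-.06*AX
    p=proj(C,o+.034*(np.cos(k)*Rt[:,0]+np.sin(k)*Rt[:,1])); q=((p[0]-180+.5)*6,(p[1]-200+.5)*5)
    cv2.circle(im,tuple(int(v) for v in q),2,(255,0,255),-1)
cv2.imwrite('pics/s8o.png',im)
```

```text
6.15
```

View pics/s8o.png

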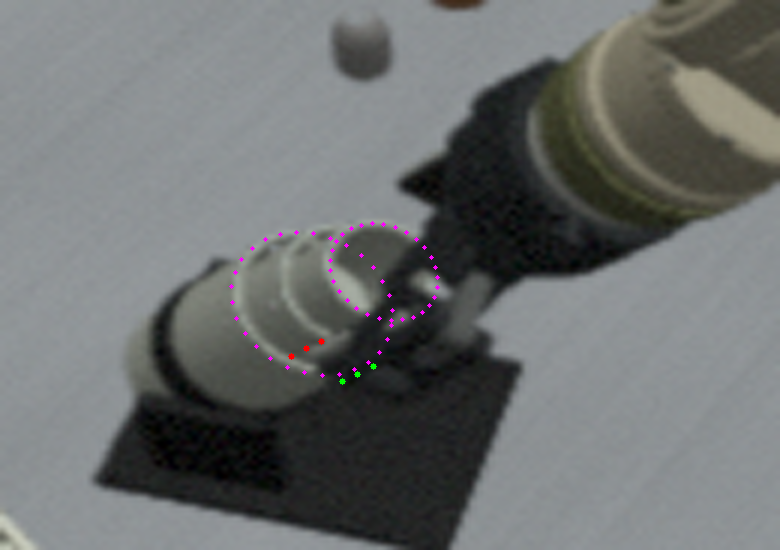

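View pics/w8.png

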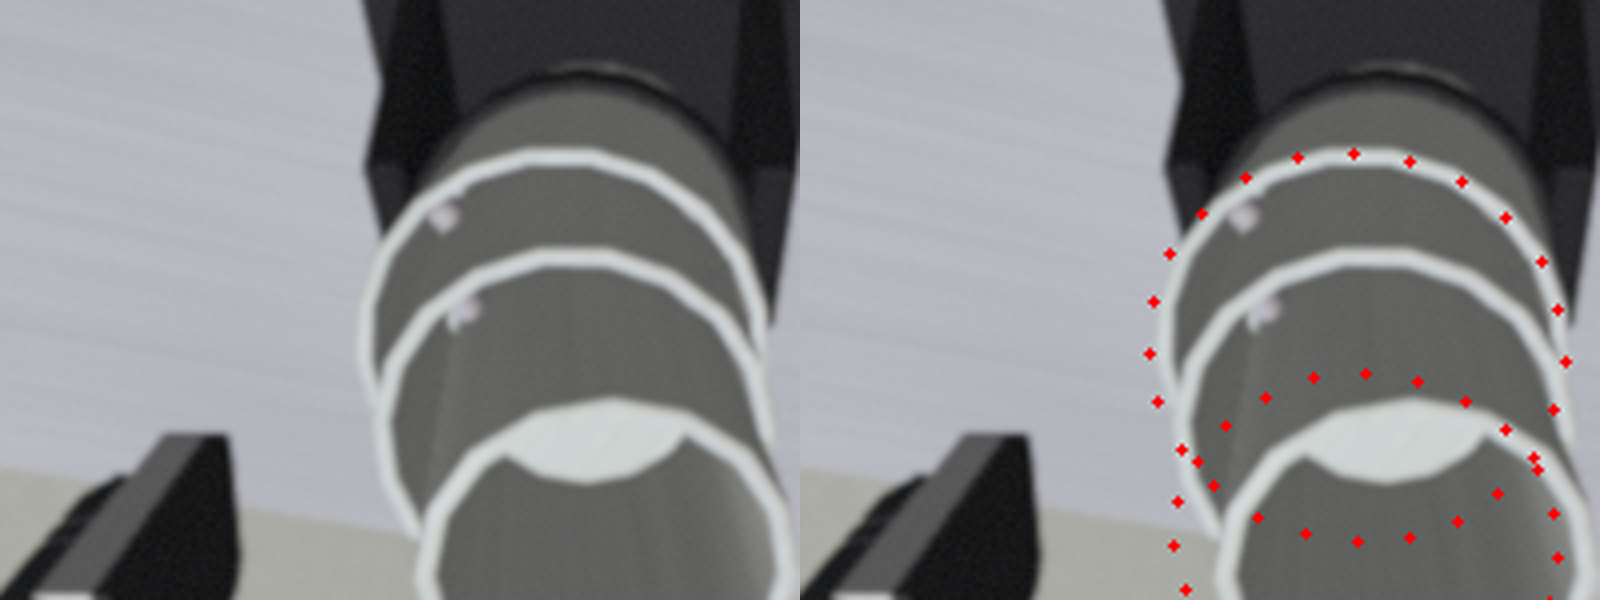

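The small cup leans a further ~4 mm toward tool −x and ~2 mm toward +y. The open tips reach 5–10 mm past its rim, and there are 30 mm before the middle rim. I shift dx −3 mm, dy +1.5 mm and go 5 mm deeper, then close.

arm_command:
  series:
    - {"dx": -0.3,"dy": 0.15,"dz": 0,"rx": 0,"ry": 0,"rz": 0}
    - {"dx": -0.3,"dy": 0.15,"dz": 0.5,"rx": 0,"ry": 0,"rz": 0}
    - {"dx": -0.3,"dy": 0.15,"dz": 0.5,"rx": 0,"ry": 0,"rz": 0}
    - {"dx": -0.3,"dy": 0.15,"dz": 0.5,"rx": 0,"ry": 0,"rz": 0}
    - {"dx": -0.3,"dy": 0.15,"dz": 0.5,"rx": 0,"ry": 0,"rz": 0}
  hand: 150

```text
time: 6.65
tool_pos: [0.5917, 0.1921, 0.1444]
eef_rot: [-3.091, 0.609, -2.819]
ft_force: [-1.1, -1.7, 2.6]
width: 0.506
```

Run:
```python
from ov import *
R=Rtilt()@Ro.from_rotvec([.05,0,0]).as_matrix()
y=Rtilt()[:,1]
plan(rim+.006*y+.024*R[:,2],R)
ov('w9.png',[(rim+.006*y,.022),(rim-.06*AX,.034)],z=(130,150,200,150))
s=cv2.imwrite('pics/s9.png',cv2.resize(env.capture('side')[200:310,180:310,::-1],None,fx=6,fy=5,interpolation=cv2.INTER_CUBIC))
```

```text
t 6.65 pos [0.5917 0.1921 0.1444] rot [-3.091  0.609 -2.819] w 0.506 F [-1.1 -1.7  2.6]
q [ 0.17  0.06 -0.71  0.19  0.04 -0.13]
 d cm [ 0.2  -0.25 -0.36] rot [-0.001 -0.002 -0.001]
```

View pics/raw_w9.png

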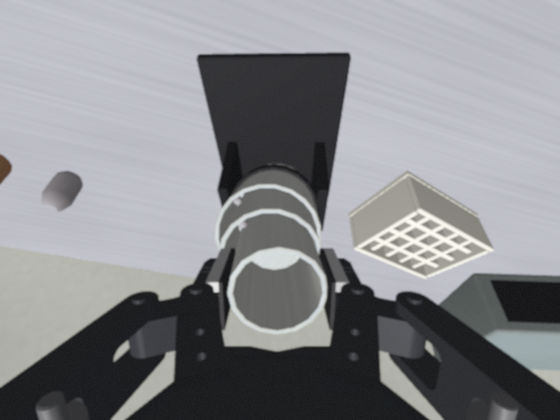

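View pics/s9.png

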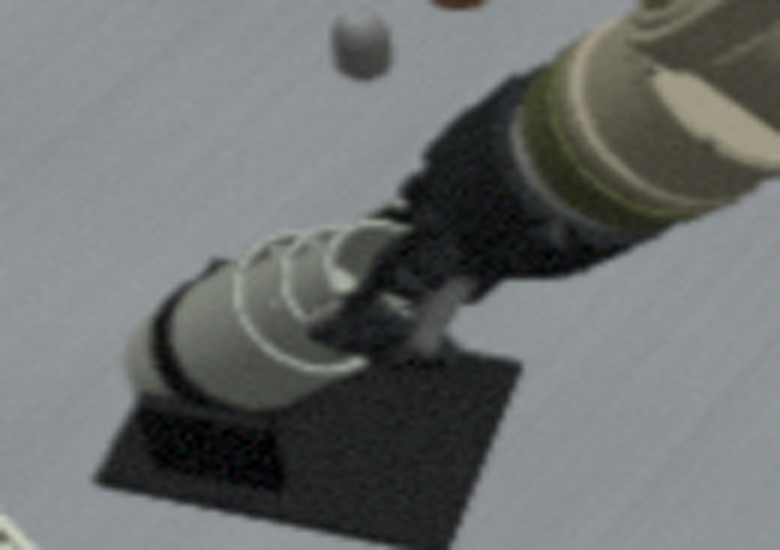

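The fingers straddle the cup symmetrically (rim 229–326, fingers 228 and 327). Full grip next.

arm_command:
  series:
    - {"dx": 0,"dy": 0,"dz": 0,"rx": 0,"ry": 0,"rz": 0}
    - {"dx": 0,"dy": 0,"dz": 0,"rx": 0,"ry": 0,"rz": 0}
    - {"dx": 0,"dy": 0,"dz": 0,"rx": 0,"ry": 0,"rz": 0}
    - {"dx": 0,"dy": 0,"dz": 0,"rx": 0,"ry": 0,"rz": 0}
    - {"dx": 0,"dy": 0,"dz": 0,"rx": 0,"ry": 0,"rz": 0}
  hand: 255

```text
time: 7.25
tool_pos: [0.5917, 0.192, 0.1445]
eef_rot: [-3.091, 0.609, -2.819]
ft_force: [-2.0, -1.3, 1.4]
width: 0.505
```

arm_command:
  series:
    - {"dx": 0,"dy": 0,"dz": -0.5,"rx": 0,"ry": 0,"rz": 0}
    - {"dx": 0,"dy": 0,"dz": -1,"rx": 0,"ry": 0,"rz": 0}
    - {"dx": 0,"dy": 0,"dz": -1.5,"rx": 0,"ry": 0,"rz": 0}
    - {"dx": 0,"dy": 0,"dz": -2,"rx": 0,"ry": 0,"rz": 0}
    - {"dx": 0,"dy": 0,"dz": -2.5,"rx": 0,"ry": 0,"rz": 0}

```text
time: 7.75
tool_pos: [0.5774, 0.1887, 0.1653]
eef_rot: [-3.091, 0.609, -2.819]
ft_force: [3.4, 0.1, -3.9]
width: 0.507
```

Run:
```python
from ov import *
R=Rtilt()@Ro.from_rotvec([.05,0,0]).as_matrix()
y=Rtilt()[:,1]
plan(rim+.006*y+.024*R[:,2],R)
s=cv2.imwrite('pics/s10.png',cv2.resize(env.capture('side')[200:310,180:310,::-1],None,fx=6,fy=5,interpolation=cv2.INTER_CUBIC))
```

```text
t 7.75 pos [0.5774 0.1887 0.1653] rot [-3.091  0.609 -2.819] w 0.507 F [ 3.4  0.1 -3.9]
q [ 0.16  0.   -0.71  0.25  0.04 -0.13]
 d cm [ 0.2  -0.26  2.19] rot [-0.001 -0.002 -0.001]
```

View pics/s10.png

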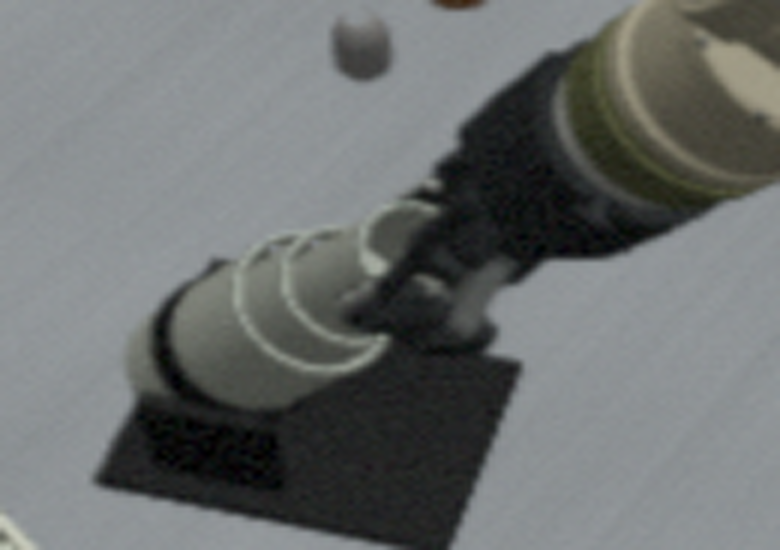

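The cup is coming out at about 5 N and the middle cup is staying put. Continue.

arm_command:
  series:
    - {"dx": 0,"dy": 0,"dz": -0.8,"rx": 0,"ry": 0,"rz": 0}
    - {"dx": 0,"dy": 0,"dz": -1.8,"rx": 0,"ry": 0,"rz": 0}
    - {"dx": 0,"dy": 0,"dz": -2.8,"rx": 0,"ry": 0,"rz": 0}
    - {"dx": 0,"dy": 0,"dz": -3.8,"rx": 0,"ry": 0,"rz": 0}
    - {"dx": 0,"dy": 0,"dz": -4.8,"rx": 0,"ry": 0,"rz": 0}

```text
time: 8.3
tool_pos: [0.5502, 0.1824, 0.2067]
eef_rot: [-3.091, 0.61, -2.819]
ft_force: [-1.0, -0.4, -1.1]
width: 0.509
```

arm_command:
  series:
    - {"dx": 0,"dy": 0,"dz": -1,"rx": 0,"ry": 0,"rz": 0}
    - {"dx": 0,"dy": 0,"dz": -2.5,"rx": 0,"ry": 0,"rz": 0}
    - {"dx": 0,"dy": 0,"dz": -4.5,"rx": 0,"ry": 0,"rz": 0}
    - {"dx": 0,"dy": 0,"dz": -6,"rx": 0,"ry": 0,"rz": 0}
    - {"dx": 0,"dy": 0,"dz": -7,"rx": 0,"ry": 0,"rz": 0}

```text
time: 8.8
tool_pos: [0.5106, 0.173, 0.2658]
eef_rot: [-3.091, 0.612, -2.819]
ft_force: [-0.3, -0.7, -0.5]
width: 0.506
```

Run:
```python
from ov import *
plan([.55,0,.30],Rdown(np.pi))
s=cv2.imwrite('pics/s11.png',cv2.resize(env.capture('side')[170:310,160:340,::-1],None,fx=4,fy=4,interpolation=cv2.INTER_CUBIC))
cv2.imwrite('pics/w11.png',env.capture('wrist')[:,:,::-1])
```

```text
t 8.8 pos [0.5106 0.173  0.2658] rot [-3.091  0.612 -2.819] w 0.506 F [-0.3 -0.7 -0.5]
q [ 0.15 -0.23 -0.64  0.55  0.05 -0.14]
 d cm [ -0.52 -17.83  -2.91] rot [0.05  0.614 0.297]
```

View pics/s11.png

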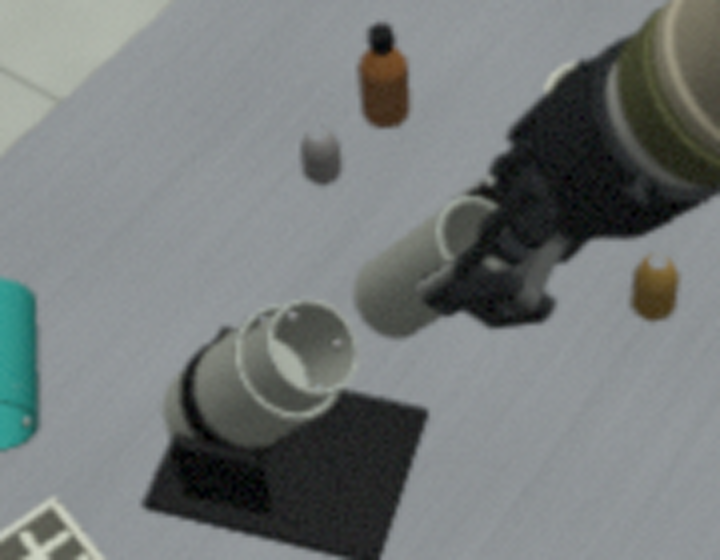

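View pics/w11.png

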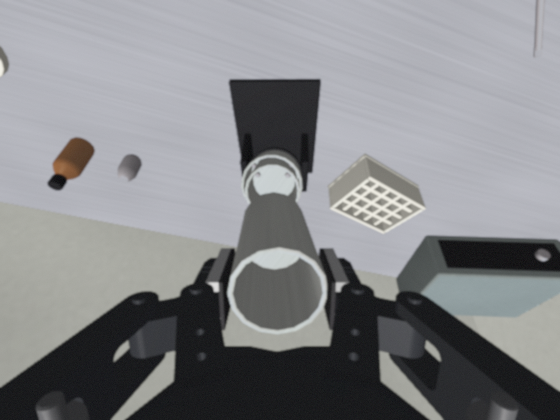

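The small cup is clear and held, and the middle cup is still in the large one. Carry it to the small dish.

Run:
```python
from ov import *
plan([.623,-.165,.22],Rdown(np.pi))
```

```text
t 8.9 pos [0.5112 0.1731 0.2661] rot [-3.091  0.614 -2.818] w 0.5 F [ 0.3  0.1 -0.6]
q [ 0.15 -0.23 -0.64  0.55  0.05 -0.14]
 d cm [  2.76 -35.38   5.49] rot [0.05  0.616 0.297]
```

arm_command:
  series:
    - {"dx": 0.3,"dy": -3,"dz": 0.3,"rx": 0.01,"ry": 0.11,"rz": 0.05}
    - {"dx": 0.6,"dy": -7,"dz": 0.8,"rx": 0.02,"ry": 0.22,"rz": 0.1}
    - {"dx": 1,"dy": -11.5,"dz": 1.5,"rx": 0.03,"ry": 0.34,"rz": 0.16}
    - {"dx": 1.3,"dy": -16,"dz": 2.2,"rx": 0.04,"ry": 0.46,"rz": 0.22}
    - {"dx": 1.6,"dy": -20.5,"dz": 3,"rx": 0.045,"ry": 0.56,"rz": 0.27}

```text
time: 9.4
tool_pos: [0.5763, -0.0247, 0.2408]
eef_rot: [3.137, 0.053, -3.116]
ft_force: [1.0, 0.1, -0.6]
width: 0.506
```

Run:
```python
from ov import *
plan([.623,-.165,.20],Rdown(np.pi))
```

```text
t 9.4 pos [ 0.5763 -0.0247  0.2408] rot [ 3.137  0.053 -3.116] w 0.506 F [ 1.   0.1 -0.6]
q [-0.19  0.27  0.01  1.26  0.02 -0.22]
 d cm [ -4.08 -14.17   4.24] rot [0.005 0.053 0.026]
```

arm_command:
  series:
    - {"dx": -1.2,"dy": -4,"dz": 1,"rx": 0,"ry": 0.03,"rz": 0.02}
    - {"dx": -2.4,"dy": -8,"dz": 2,"rx": 0,"ry": 0.053,"rz": 0.026}
    - {"dx": -3.4,"dy": -12,"dz": 3.5,"rx": 0,"ry": 0.053,"rz": 0.026}
    - {"dx": -4.1,"dy": -14.2,"dz": 5.2,"rx": 0.005,"ry": 0.053,"rz": 0.026}
    - {"dx": -4.1,"dy": -14.2,"dz": 6.5,"rx": 0.005,"ry": 0.053,"rz": 0.026}

```text
time: 9.9
tool_pos: [0.6252, -0.1688, 0.1743]
eef_rot: [-3.142, -0.001, 3.137]
ft_force: [0.2, 0.6, -1.7]
width: 0.504
```

Run:
```python
from ov import *
plan([.623,-.165,.15],Rdown(np.pi))
for n in ('side','top'):
    im=env.capture(n)[:,:,::-1]; cv2.imwrite(f'pics/{n}12.png',im)
s=cv2.imread('pics/side12.png'); t=cv2.imread('pics/top12.png')
crop(s,250,110,130,110,6,'pics/s12c.png'); crop(t,290,140,120,100,6,'pics/t12c.png')
cv2.imwrite('pics/w12.png',env.capture('wrist')[:,:,::-1])
```

```text
t 9.9 pos [ 0.6252 -0.1688  0.1743] rot [-3.142e+00 -1.000e-03  3.137e+00] w 0.504 F [ 0.2  0.6 -1.7]
q [-0.39  0.48  0.15  1.24 -0.   -0.38]
 d cm [0.21 0.38 2.43] rot [-0.    -0.001 -0.004]
```

View pics/s12c.png

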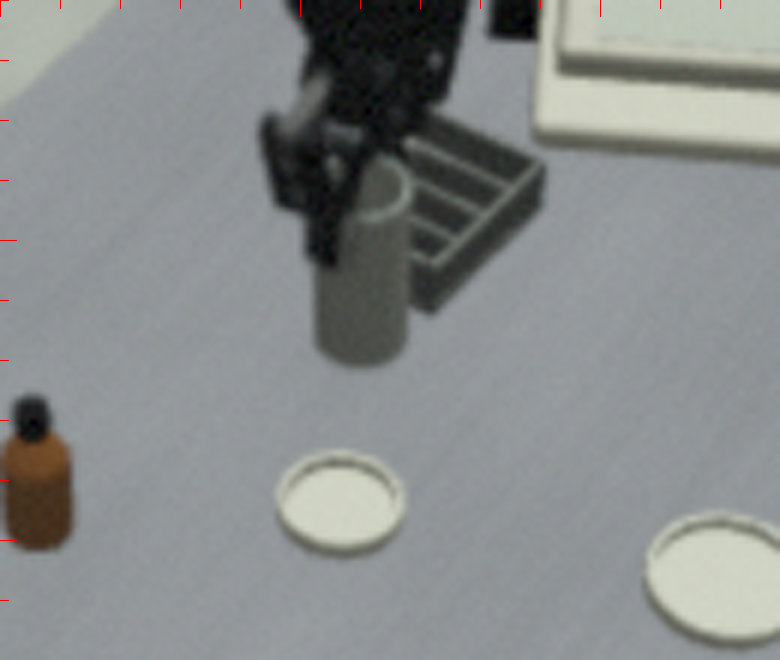

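View pics/w12.png

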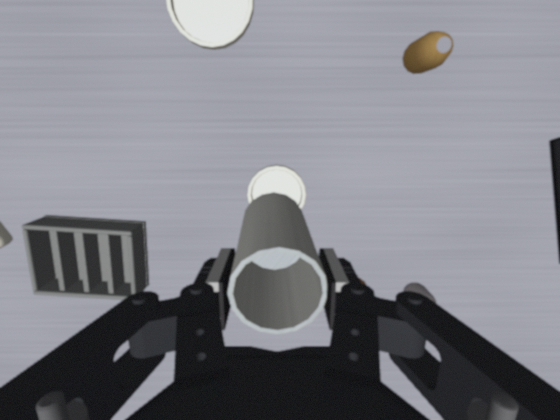

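View pics/t12c.png

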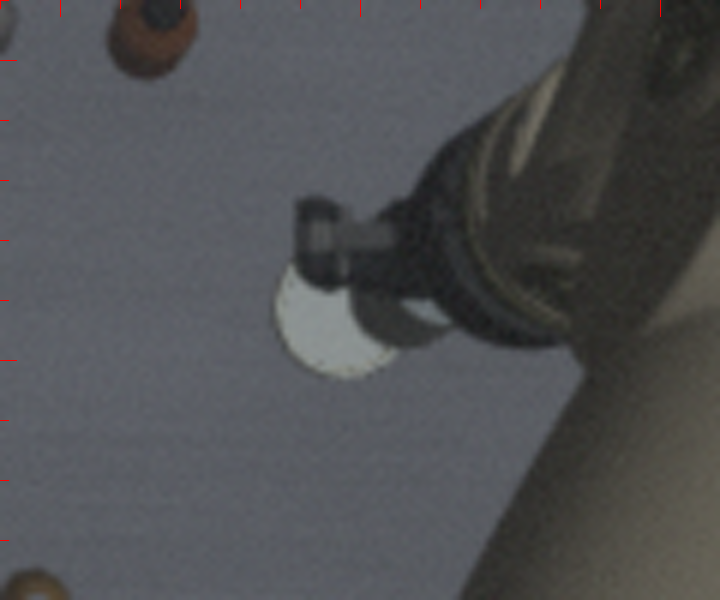

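Run:
```python
from h import *
st=env.read_state(); C=cam('side'); im=cv2.imread('pics/s12c.png')
b=np.array([.6257,-.1688,st['tool_pos'][2]-.066])
for zz,r in ((0,.022),(.09,.022)):
  for k in np.linspace(0,2*np.pi,30):
    p=proj(C,b+[r*np.cos(k),r*np.sin(k),zz]); q=((p[0]-250+.5)*6,(p[1]-110+.5)*6); cv2.circle(im,tuple(int(v) for v in q),2,(0,0,255),-1)
for z,r in((.012,.031),(.012,.027)):
  for k in np.linspace(0,2*np.pi,40):
    p=proj(C,np.array([.6229,-.1648,z])+[r*np.cos(k),r*np.sin(k),0]); q=((p[0]-250+.5)*6,(p[1]-110+.5)*6); cv2.circle(im,tuple(int(v) for v in q),2,(0,0,255),-1)
cv2.imwrite('pics/s12o.png',im)
print(proj(cam('wrist',st),[.6229,-.1648,.012]))
```

```text
[275.05374637 194.23366452]
```

View pics/s12o.png

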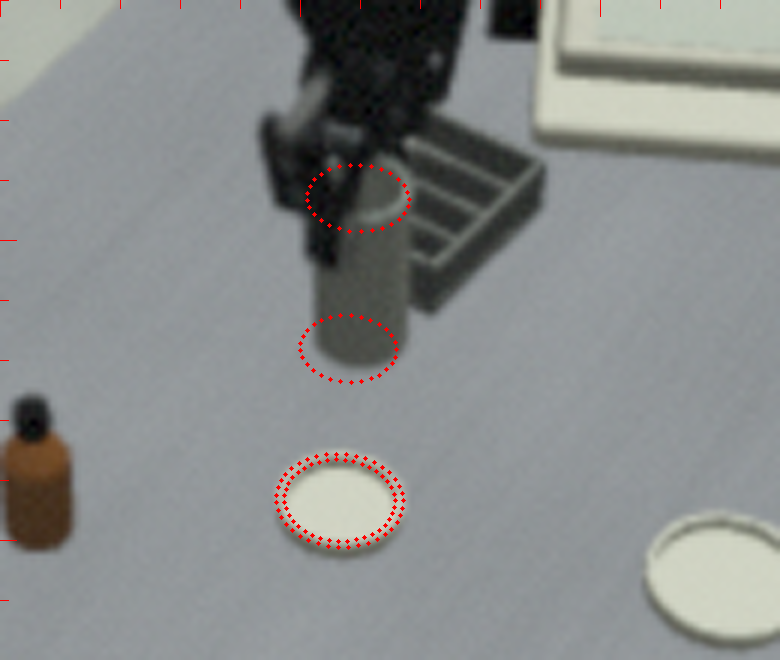

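arm_command:
  series:
    - {"dx": 0,"dy": 0.2,"dz": 2,"rx": 0,"ry": 0,"rz": 0}
    - {"dx": 0,"dy": 0.45,"dz": 4,"rx": 0,"ry": 0,"rz": 0}
    - {"dx": 0,"dy": 0.45,"dz": 6,"rx": 0,"ry": 0,"rz": 0}
    - {"dx": 0,"dy": 0.45,"dz": 7.4,"rx": 0,"ry": 0,"rz": 0}
    - {"dx": 0,"dy": 0.45,"dz": 7.8,"rx": 0,"ry": 0,"rz": 0}

```text
time: 10.55
tool_pos: [0.6224, -0.1579, 0.0969]
eef_rot: [3.139, -0.005, -3.14]
ft_force: [-1.6, 0.1, -0.7]
width: 0.503
```

Run:
```python
from ov import *
plan([.625,-.164,.068],Rdown(np.pi))
st=env.read_state()
ims={n:env.capture(n)[:,:,::-1].copy() for n in ('side','wrist','top')}
for n in ims: cv2.imwrite(f'pics/{n}13.png',ims[n])
s=ims['side'];x0,y0=270,140
cv2.imwrite('pics/s13.png',cv2.resize(s[y0:y0+80,x0:x0+80],None,fx=7,fy=7,interpolation=cv2.INTER_CUBIC))
w=ims['wrist']; cv2.imwrite('pics/w13.png',cv2.resize(w[150:350,200:360],None,fx=4,fy=3,interpolation=cv2.INTER_CUBIC))
t=ims['top'];cv2.imwrite('pics/t13.png',cv2.resize(t[160:220,310:390],None,fx=8,fy=8,interpolation=cv2.INTER_CUBIC))
```

```text
t 10.55 pos [ 0.6224 -0.1579  0.0969] rot [ 3.139 -0.005 -3.14 ] w 0.503 F [-1.6  0.1 -0.7]
q [-0.37  0.51  0.01  1.08  0.   -0.38]
 d cm [-0.28 -0.62  2.89] rot [ 0.003 -0.005  0.002]
```

View pics/s13.png

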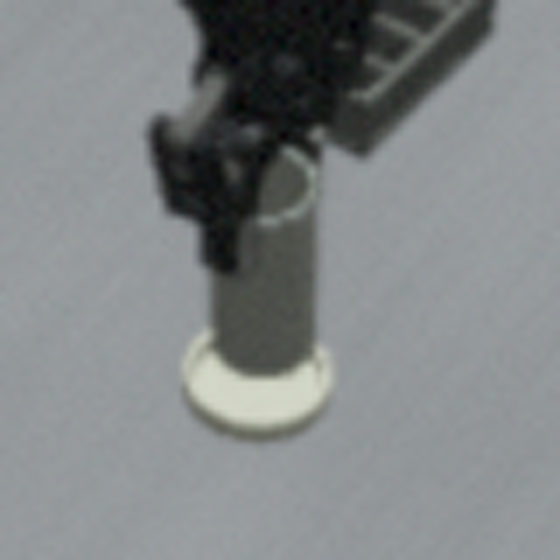

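View pics/w13.png

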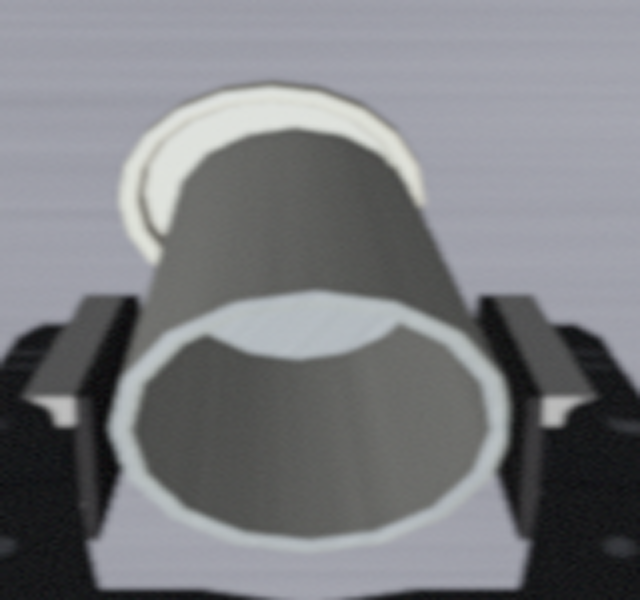

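View pics/t13.png

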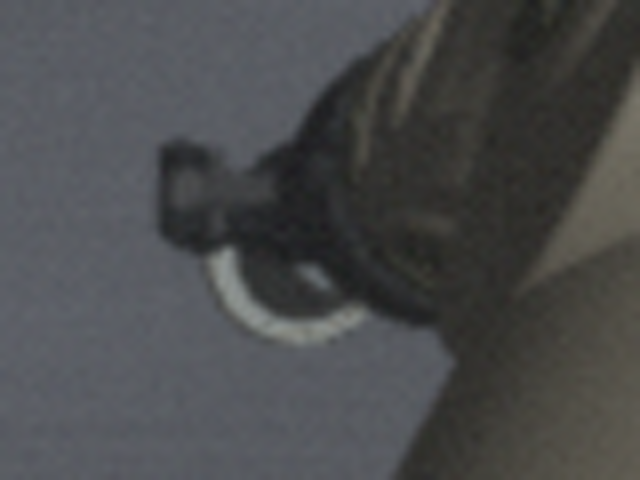

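Run:
```python
from h import *
st=env.read_state(); st0=dict(st); 
print(st['tool_pos'],st['time'])
C=cam('wrist',st)  # approx pose
for p in ([.5919,-.1648,.012],):print(proj(C,p))
for h in (.03,.035,.04):
  for x in (.615,.620,.625):
    print(h,x,proj(C,[x-.022,st['tool_pos'][1],h]))
S=cam('side')
im=cv2.imread('pics/s13.png')
for (x,y,h,col) in ((.6224,-.158,.037,(0,0,255)),(.6224,-.158,.031,(255,0,0))):
  for dz in (0,.09):
   for k in np.linspace(0,2*np.pi,40):
    p=proj(S,[x+.022*np.cos(k),y+.022*np.sin(k),h+dz]); q=((p[0]-270+.5)*7,(p[1]-140+.5)*7); cv2.circle(im,tuple(int(v) for v in q),2,col,-1)
cv2.imwrite('pics/s13o.png',im)
```

```text
[ 0.6235863  -0.15910262  0.09865399] 10.7
[267.79788257 177.24780593]
0.03 0.615 [274.97152521 182.99943569]
0.03 0.62 [274.97998338 189.75778496]
0.03 0.625 [274.98833419 196.43034652]
0.035 0.615 [274.93732127 184.33773821]
0.035 0.62 [274.94619582 191.2414945 ]
0.035 0.625 [274.95495517 198.05563149]
0.04 0.615 [274.90150986 185.7389365 ]
0.04 0.62 [274.91083097 192.79446727]
0.04 0.625 [274.92002828 199.7562849 ]
```

View pics/s13o.png

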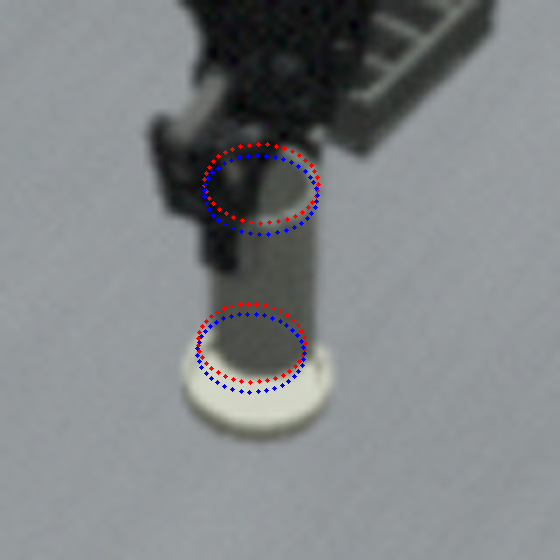

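arm_command:
  series:
    - {"dx": -0.24,"dy": -0.4,"dz": 0,"rx": 0,"ry": 0,"rz": 0}
    - {"dx": -0.24,"dy": -0.4,"dz": 0.6,"rx": 0,"ry": 0,"rz": 0}
    - {"dx": -0.24,"dy": -0.4,"dz": 1.3,"rx": 0,"ry": 0,"rz": 0}
    - {"dx": -0.24,"dy": -0.4,"dz": 1.8,"rx": 0,"ry": 0,"rz": 0}
    - {"dx": -0.24,"dy": -0.4,"dz": 2.2,"rx": 0,"ry": 0,"rz": 0}

```text
time: 11.2
tool_pos: [0.6254, -0.163, 0.0757]
eef_rot: [3.139, -0.003, -3.141]
ft_force: [0.5, 0.6, -0.0]
width: 0.503
```

Run:
```python
from ov import *
plan([.626,-.163,.068],Rdown(np.pi))
ims={n:env.capture(n)[:,:,::-1].copy() for n in ('side','wrist')}
x0,y0=270,140
a=cv2.resize(ims['side'][y0:y0+80,x0:x0+57],None,fx=7,fy=7,interpolation=cv2.INTER_CUBIC)
w=ims['wrist']; b=cv2.resize(w[150:290,225:325],None,fx=4,fy=4,interpolation=cv2.INTER_CUBIC)
cv2.imwrite('pics/a14.png',np.hstack([a,b]))
plan([.626,-.163,.068],Rdown(np.pi))
```

```text
t 11.2 pos [ 0.6254 -0.163   0.0757] rot [ 3.139e+00 -3.000e-03 -3.141e+00] w 0.503 F [ 0.5  0.6 -0. ]
q [-0.38  0.53 -0.01  1.03  0.   -0.38]
 d cm [-0.06 -0.01  0.77] rot [ 0.002 -0.003  0.001]
t 11.3 pos [ 0.6252 -0.1628  0.0754] rot [ 3.139 -0.004 -3.141] w 0.501 F [ 0.   1.1 -0.8]
q [-0.38  0.53 -0.01  1.03  0.   -0.38]
 d cm [-0.09 -0.02  0.74] rot [ 0.002 -0.004  0.001]
```

View pics/a14.png

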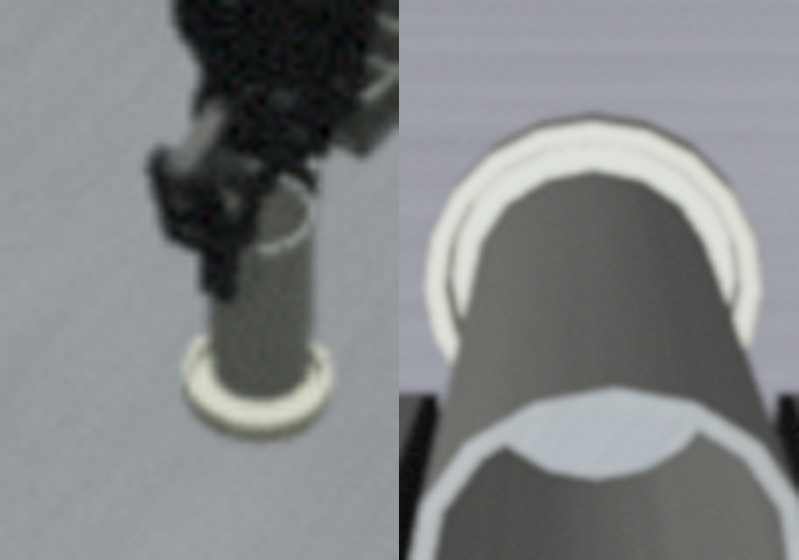

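The cup is centred over the dish in both views. Lower gently.

arm_command:
  series:
    - {"dx": 0,"dy": 0,"dz": 0.2,"rx": 0,"ry": 0,"rz": 0}
    - {"dx": 0,"dy": 0,"dz": 0.4,"rx": 0,"ry": 0,"rz": 0}
    - {"dx": 0,"dy": 0,"dz": 0.6,"rx": 0,"ry": 0,"rz": 0}
    - {"dx": 0,"dy": 0,"dz": 0.7,"rx": 0,"ry": 0,"rz": 0}
    - {"dx": 0,"dy": 0,"dz": 0.8,"rx": 0,"ry": 0,"rz": 0}

```text
time: 11.8
tool_pos: [0.6252, -0.1628, 0.0674]
eef_rot: [3.139, -0.004, -3.141]
ft_force: [0.3, -0.1, -1.5]
width: 0.502
```

arm_command:
  series:
    - {"dx": 0,"dy": 0,"dz": 0.1,"rx": 0,"ry": 0,"rz": 0}
    - {"dx": 0,"dy": 0,"dz": 0.2,"rx": 0,"ry": 0,"rz": 0}
    - {"dx": 0,"dy": 0,"dz": 0.3,"rx": 0,"ry": 0,"rz": 0}
    - {"dx": 0,"dy": 0,"dz": 0.3,"rx": 0,"ry": 0,"rz": 0}
    - {"dx": 0,"dy": 0,"dz": 0.3,"rx": 0,"ry": 0,"rz": 0}

```text
time: 12.3
tool_pos: [0.6255, -0.1629, 0.0653]
eef_rot: [3.14, -0.003, -3.141]
ft_force: [-1.8, 0.9, 5.6]
width: 0.501
```

Run:
```python
from ov import *
ims={n:env.capture(n)[:,:,::-1].copy() for n in ('side','wrist')}
x0,y0=270,140
a=cv2.resize(ims['side'][y0:y0+80,x0:x0+57],None,fx=7,fy=7,interpolation=cv2.INTER_CUBIC)
w=ims['wrist']; b=cv2.resize(w[150:290,225:325],None,fx=4,fy=4,interpolation=cv2.INTER_CUBIC)
cv2.imwrite('pics/a15.png',np.hstack([a,b]))
plan([.626,-.163,.068],Rdown(np.pi))
```

```text
t 12.4 pos [ 0.6255 -0.1629  0.0653] rot [ 3.140e+00 -3.000e-03 -3.141e+00] w 0.504 F [-0.9  0.8  5.6]
q [-0.38  0.54 -0.02  1.01  0.   -0.38]
 d cm [-0.05 -0.01 -0.27] rot [ 0.002 -0.003  0.001]
```

View pics/a15.png

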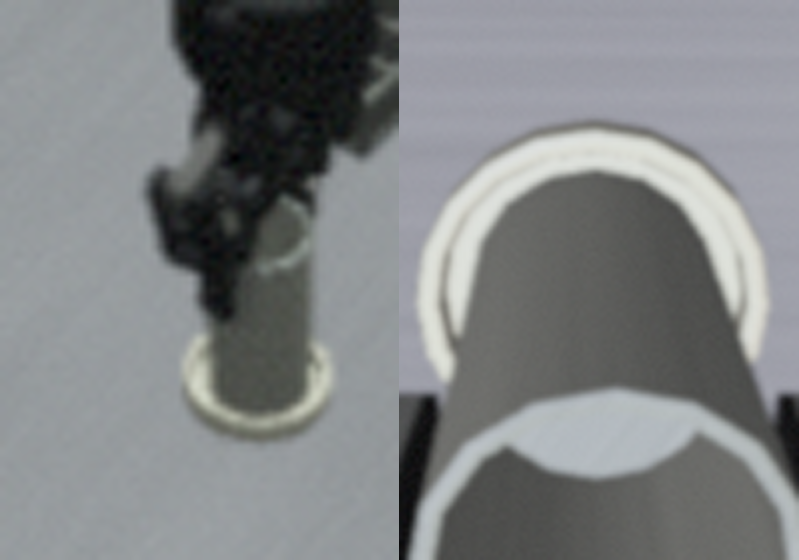

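Contact force is 5.6 N at the predicted height, and the cup is inside the lip. Release.

arm_command:
  series:
    - {"dx": 0,"dy": 0,"dz": 0,"rx": 0,"ry": 0,"rz": 0}
    - {"dx": 0,"dy": 0,"dz": 0,"rx": 0,"ry": 0,"rz": 0}
    - {"dx": 0,"dy": 0,"dz": 0,"rx": 0,"ry": 0,"rz": 0}
    - {"dx": 0,"dy": 0,"dz": 0,"rx": 0,"ry": 0,"rz": 0}
    - {"dx": 0,"dy": 0,"dz": 0,"rx": 0,"ry": 0,"rz": 0}
  hand: 90

```text
time: 12.9
tool_pos: [0.6254, -0.1629, 0.0651]
eef_rot: [3.14, -0.003, -3.141]
ft_force: [-0.7, -0.6, 0.6]
width: 0.642
```

arm_command:
  series:
    - {"dx": 0,"dy": 0,"dz": 0,"rx": 0,"ry": 0,"rz": 0}
    - {"dx": 0,"dy": 0,"dz": 0,"rx": 0,"ry": 0,"rz": 0}
    - {"dx": 0,"dy": 0,"dz": 0,"rx": 0,"ry": 0,"rz": 0}
    - {"dx": 0,"dy": 0,"dz": -0.5,"rx": 0,"ry": 0,"rz": 0}
    - {"dx": 0,"dy": 0,"dz": -1.5,"rx": 0,"ry": 0,"rz": 0}
  hand: 0

```text
time: 13.4
tool_pos: [0.6249, -0.1627, 0.0798]
eef_rot: [3.139, -0.005, -3.141]
ft_force: [-0.0, -0.7, 0.7]
width: 0.997
```

Run:
```python
from ov import *
ims={n:env.capture(n)[:,:,::-1].copy() for n in ('side','wrist')}
x0,y0=270,140
a=cv2.resize(ims['side'][y0:y0+80,x0:x0+57],None,fx=7,fy=7,interpolation=cv2.INTER_CUBIC)
w=ims['wrist']; b=cv2.resize(w[150:290,225:325],None,fx=4,fy=4,interpolation=cv2.INTER_CUBIC)
cv2.imwrite('pics/a16.png',np.hstack([a,b]))
plan([.626,-.163,.068],Rdown(np.pi))
```

```text
t 13.5 pos [ 0.6267 -0.1634  0.0823] rot [ 3.141 -0.    -3.141] w 0.997 F [0.4 0.  0.4]
q [-0.38  0.53  0.    1.04  0.   -0.38]
 d cm [0.07 0.04 1.43] rot [ 0.001 -0.     0.001]
```

View pics/a16.png

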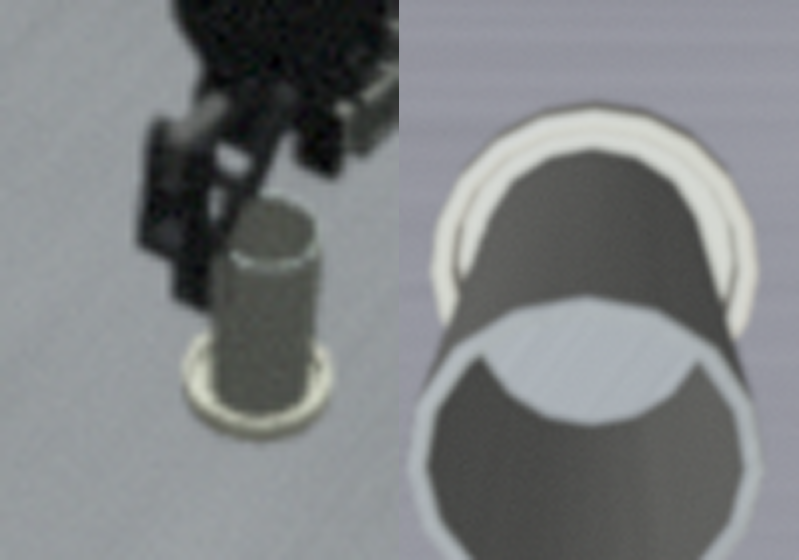

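The small cup stands upright and centred in the dish. Rise straight up and go back to the stand.

arm_command:
  series:
    - {"dx": 0,"dy": 0,"dz": -3,"rx": 0,"ry": 0,"rz": 0}
    - {"dx": 0,"dy": 0,"dz": -7,"rx": 0,"ry": 0,"rz": 0}
    - {"dx": 0,"dy": 0,"dz": -11,"rx": 0,"ry": 0,"rz": 0}
    - {"dx": 0,"dy": 2,"dz": -15,"rx": 0,"ry": 0,"rz": 0}
    - {"dx": 1,"dy": 6,"dz": -17,"rx": 0,"ry": 0,"rz": 0}
  hand: 0

```text
time: 14.0
tool_pos: [0.6189, -0.1058, 0.2564]
eef_rot: [-3.14, 0.006, 3.139]
ft_force: [1.3, 0.4, -0.2]
width: 1.0
```

Run:
```python
from ov import *
mrim=rim-.03*AX
plan(mrim+.10*AX,Rtilt())
```

```text
t 14.0 pos [ 0.6189 -0.1058  0.2564] rot [-3.14   0.006  3.139] w 1.0 F [ 1.3  0.4 -0.2]
q [-0.3   0.41  0.25  1.4   0.   -0.29]
 d cm [ 8.06 27.25  3.22] rot [-0.102 -0.599 -0.315]
```

arm_command:
  series:
    - {"dx": 1.6,"dy": 4.5,"dz": 0,"rx": -0.02,"ry": -0.12,"rz": -0.063}
    - {"dx": 3.2,"dy": 9,"dz": 0,"rx": -0.04,"ry": -0.24,"rz": -0.126}
    - {"dx": 4.8,"dy": 13.5,"dz": 0,"rx": -0.06,"ry": -0.36,"rz": -0.19}
    - {"dx": 6.4,"dy": 18,"dz": 0.2,"rx": -0.08,"ry": -0.48,"rz": -0.25}
    - {"dx": 7.4,"dy": 22,"dz": 0.5,"rx": -0.102,"ry": -0.58,"rz": -0.31}

```text
time: 14.5
tool_pos: [0.5435, 0.1165, 0.2516]
eef_rot: [3.137, 0.598, -2.822]
ft_force: [0.1, 0.4, -0.9]
width: 0.998
```

Run:
```python
from ov import *
mrim=rim-.03*AX
plan(mrim+.10*AX,Rtilt())
```

```text
t 14.5 pos [0.5435 0.1165 0.2516] rot [ 3.137  0.598 -2.822] w 0.998 F [ 0.1  0.4 -0.9]
q [-0.05 -0.17 -0.62  0.56  0.21 -0.31]
 d cm [0.62 4.91 3.02] rot [ 0.002 -0.013 -0.003]
```

arm_command:
  series:
    - {"dx": 0.3,"dy": 2.5,"dz": 1,"rx": 0.002,"ry": -0.013,"rz": -0.003}
    - {"dx": 0.6,"dy": 4.9,"dz": 2,"rx": 0.002,"ry": -0.013,"rz": -0.003}
    - {"dx": 0.6,"dy": 4.9,"dz": 3,"rx": 0.002,"ry": -0.013,"rz": -0.003}
    - {"dx": 0.6,"dy": 4.9,"dz": 3,"rx": 0.002,"ry": -0.013,"rz": -0.003}
    - {"dx": 0.6,"dy": 4.9,"dz": 3,"rx": 0.002,"ry": -0.013,"rz": -0.003}

```text
time: 15.0
tool_pos: [0.54, 0.1663, 0.224]
eef_rot: [-3.142, 0.611, -2.819]
ft_force: [0.3, 0.1, 0.0]
width: 1.0
```

Run:
```python
from ov import *
mrim=rim-.03*AX
env.capture('wrist')
plan(mrim+.10*AX,Rtilt())
ov('w17.png',[(mrim,.028),(mrim-.03*AX,.034)],z=(230,140,95,100))
S=cam('side');im=env.capture('side')[:,:,::-1];cv2.imwrite('pics/s17.png',cv2.resize(im[220:320,185:285],None,fx=6,fy=6,interpolation=cv2.INTER_CUBIC))
```

```text
t 15.05 pos [0.5402 0.166  0.2242] rot [-3.142  0.612 -2.819] w 1.001 F [ 1.  -0.2 -0. ]
q [ 0.08 -0.15 -0.68  0.44  0.14 -0.2 ]
 d cm [0.1  0.12 0.03] rot [-0.     0.001 -0.001]
```

View pics/w17.png

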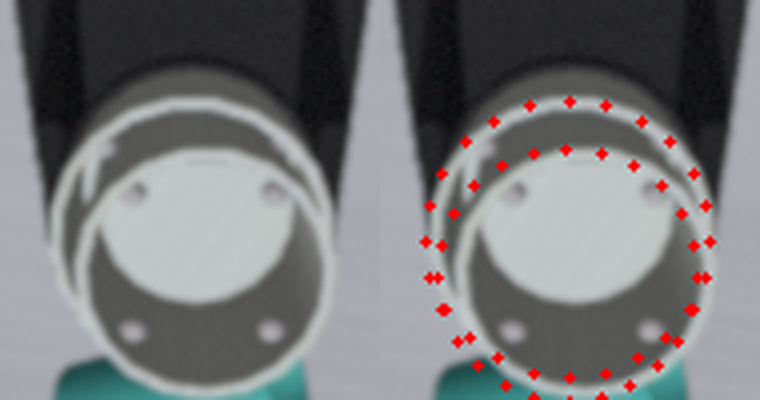

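View pics/s17.png

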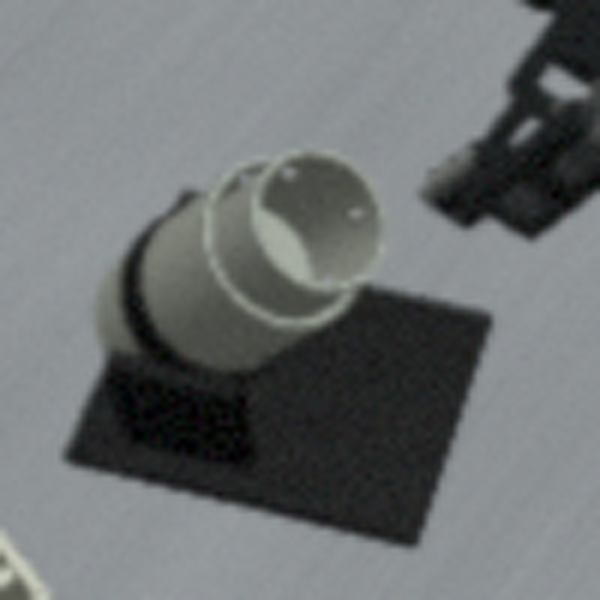

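Model and image agree on the large rim. The middle rim is shifted about +2.5 mm in y and −1.5 mm in x. Approach.

arm_command:
  series:
    - {"dx": -0.1,"dy": 0.35,"dz": 3,"rx": 0,"ry": 0,"rz": 0}
    - {"dx": -0.1,"dy": 0.35,"dz": 6,"rx": 0,"ry": 0,"rz": 0}
    - {"dx": -0.1,"dy": 0.35,"dz": 9,"rx": 0,"ry": 0,"rz": 0}
    - {"dx": -0.1,"dy": 0.35,"dz": 11,"rx": 0,"ry": 0,"rz": 0}
    - {"dx": -0.1,"dy": 0.35,"dz": 12.3,"rx": 0,"ry": 0,"rz": 0}

```text
time: 15.65
tool_pos: [0.6076, 0.1911, 0.1226]
eef_rot: [3.141, 0.61, -2.821]
ft_force: [0.0, 0.0, 0.0]
width: 1.0
```

Run:
```python
from ov import *
mrim=rim-.03*AX
plan(mrim-.028*AX,Rtilt())
ov('w18.png',[(mrim,.028),(mrim-.03*AX,.034)],z=(230,140,95,100))
plan(mrim-.028*AX,Rtilt())
```

```text
t 15.65 pos [0.6076 0.1911 0.1226] rot [ 3.141  0.61  -2.821] w 1.0 F [0. 0. 0.]
q [ 0.13  0.12 -0.71  0.14  0.11 -0.16]
 d cm [ 0.16 -0.12  0.39] rot [-0.001 -0.001 -0.002]
t 15.7 pos [0.6076 0.1911 0.1215] rot [ 3.141  0.609 -2.821] w 0.998 F [ 0.5 -0.9 -0.7]
q [ 0.13  0.12 -0.71  0.14  0.11 -0.16]
 d cm [ 0.1  -0.12  0.3 ] rot [-0.001 -0.002 -0.002]
```

View pics/raw_w18.png

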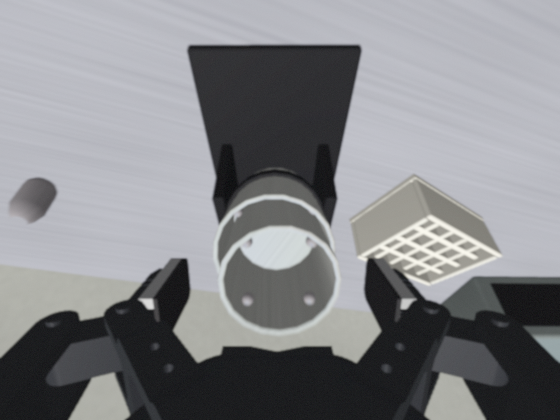

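Centred: the rim runs 218–339 and the finger midline is at 277. I go 4 mm deeper and close.

arm_command:
  series:
    - {"dx": 0,"dy": 0.05,"dz": 0.4,"rx": 0,"ry": 0,"rz": 0}
    - {"dx": 0,"dy": 0.05,"dz": 0.4,"rx": 0,"ry": 0,"rz": 0}
    - {"dx": 0,"dy": 0.05,"dz": 0.4,"rx": 0,"ry": 0,"rz": 0}
    - {"dx": 0,"dy": 0.05,"dz": 0.4,"rx": 0,"ry": 0,"rz": 0}
    - {"dx": 0,"dy": 0.05,"dz": 0.4,"rx": 0,"ry": 0,"rz": 0}
  hand: 80

```text
time: 16.2
tool_pos: [0.6098, 0.1924, 0.1192]
eef_rot: [3.141, 0.611, -2.821]
ft_force: [0.0, -0.4, -0.6]
width: 0.69
```

arm_command:
  series:
    - {"dx": 0,"dy": 0,"dz": 0,"rx": 0,"ry": 0,"rz": 0}
    - {"dx": 0,"dy": 0,"dz": 0,"rx": 0,"ry": 0,"rz": 0}
    - {"dx": 0,"dy": 0,"dz": 0,"rx": 0,"ry": 0,"rz": 0}
    - {"dx": 0,"dy": 0,"dz": 0,"rx": 0,"ry": 0,"rz": 0}
    - {"dx": 0,"dy": 0,"dz": 0,"rx": 0,"ry": 0,"rz": 0}
  hand: 255

```text
time: 16.7
tool_pos: [0.6096, 0.1924, 0.1196]
eef_rot: [3.141, 0.611, -2.821]
ft_force: [-5.6, -2.8, 6.6]
width: 0.645
```

Run:
```python
from ov import *
mrim=rim-.03*AX
plan(mrim-.028*AX,Rtilt())
ov('w19.png',[(mrim,.028),(mrim-.03*AX,.034)],z=(230,140,95,100))
```

```text
t 16.7 pos [0.6096 0.1924 0.1196] rot [ 3.141  0.611 -2.821] w 0.645 F [-5.6 -2.8  6.6]
q [ 0.13  0.13 -0.71  0.13  0.11 -0.16]
 d cm [ 0.17 -0.18  0.01] rot [-0.001 -0.    -0.002]
```

View pics/raw_w19.png

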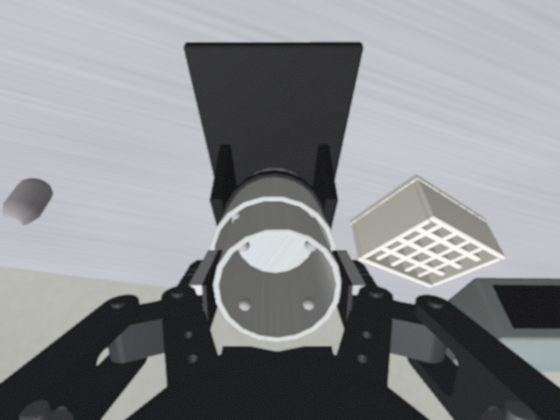

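The grip stopped at 55 mm opening, so it's holding the middle cup. Pull.

arm_command:
  series:
    - {"dx": 0,"dy": 0,"dz": -0.5,"rx": 0,"ry": 0,"rz": 0}
    - {"dx": 0,"dy": 0,"dz": -1,"rx": 0,"ry": 0,"rz": 0}
    - {"dx": 0,"dy": 0,"dz": -1.5,"rx": 0,"ry": 0,"rz": 0}
    - {"dx": 0,"dy": 0,"dz": -2,"rx": 0,"ry": 0,"rz": 0}
    - {"dx": 0,"dy": 0,"dz": -2.5,"rx": 0,"ry": 0,"rz": 0}

```text
time: 17.25
tool_pos: [0.5957, 0.1875, 0.1394]
eef_rot: [-3.141, 0.609, -2.821]
ft_force: [5.6, 0.4, -6.8]
width: 0.646
```

Run:
```python
from ov import *
plan(rim,Rtilt())
s=cv2.imwrite('pics/s20.png',cv2.resize(env.capture('side')[200:310,180:310,::-1],None,fx=5,fy=5,interpolation=cv2.INTER_CUBIC))
```

```text
t 17.25 pos [0.5957 0.1875 0.1394] rot [-3.141  0.609 -2.821] w 0.646 F [ 5.6  0.4 -6.8]
q [ 0.12  0.07 -0.71  0.19  0.11 -0.16]
 d cm [ 0.1  -0.16 -3.32] rot [-0.002 -0.002 -0.002]
```

View pics/s20.png

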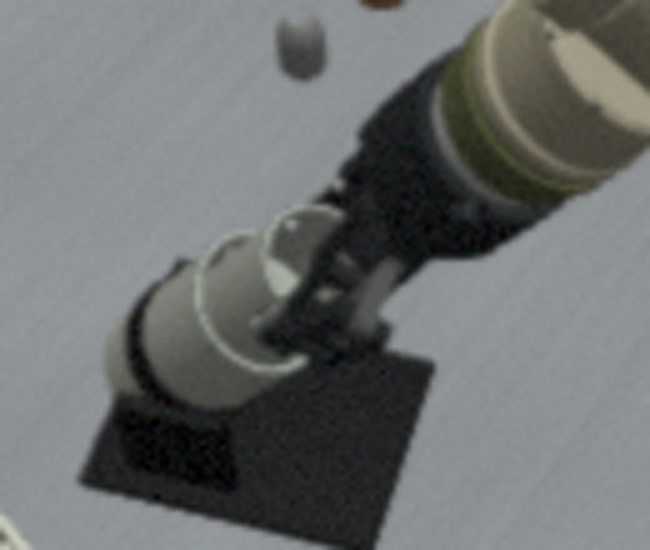

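It's coming out along the axis at about 9 N. Continue.

arm_command:
  series:
    - {"dx": 0,"dy": 0,"dz": -0.8,"rx": 0,"ry": 0,"rz": 0}
    - {"dx": 0,"dy": 0,"dz": -1.8,"rx": 0,"ry": 0,"rz": 0}
    - {"dx": 0,"dy": 0,"dz": -2.8,"rx": 0,"ry": 0,"rz": 0}
    - {"dx": 0,"dy": 0,"dz": -3.8,"rx": 0,"ry": 0,"rz": 0}
    - {"dx": 0,"dy": 0,"dz": -4.8,"rx": 0,"ry": 0,"rz": 0}

```text
time: 17.8
tool_pos: [0.5685, 0.1789, 0.18]
eef_rot: [3.141, 0.61, -2.821]
ft_force: [1.0, 0.9, -2.5]
width: 0.645
```

arm_command:
  series:
    - {"dx": 0,"dy": 0,"dz": -1,"rx": 0,"ry": 0,"rz": 0}
    - {"dx": 0,"dy": 0,"dz": -2.5,"rx": 0,"ry": 0,"rz": 0}
    - {"dx": 0,"dy": 0,"dz": -4.5,"rx": 0,"ry": 0,"rz": 0}
    - {"dx": 0,"dy": 0,"dz": -6.5,"rx": 0,"ry": 0,"rz": 0}
    - {"dx": 0,"dy": 0,"dz": -8.5,"rx": 0,"ry": 0,"rz": 0}

```text
time: 18.3
tool_pos: [0.5211, 0.1634, 0.2506]
eef_rot: [3.141, 0.609, -2.821]
ft_force: [-0.2, -0.2, -2.5]
width: 0.642
```

Run:
```python
from ov import *
plan([.50,0,.30],Rdown(np.pi-.3))
s=cv2.imwrite('pics/s21.png',cv2.resize(env.capture('side')[170:310,160:340,::-1],None,fx=4,fy=4,interpolation=cv2.INTER_CUBIC))
```

```text
t 18.3 pos [0.5211 0.1634 0.2506] rot [ 3.141  0.609 -2.821] w 0.642 F [-0.2 -0.2 -2.5]
q [ 0.08 -0.21 -0.65  0.53  0.14 -0.2 ]
 d cm [  3.04 -14.84  -8.15] rot [0.189 0.589 0.601]
```

View pics/s21.png

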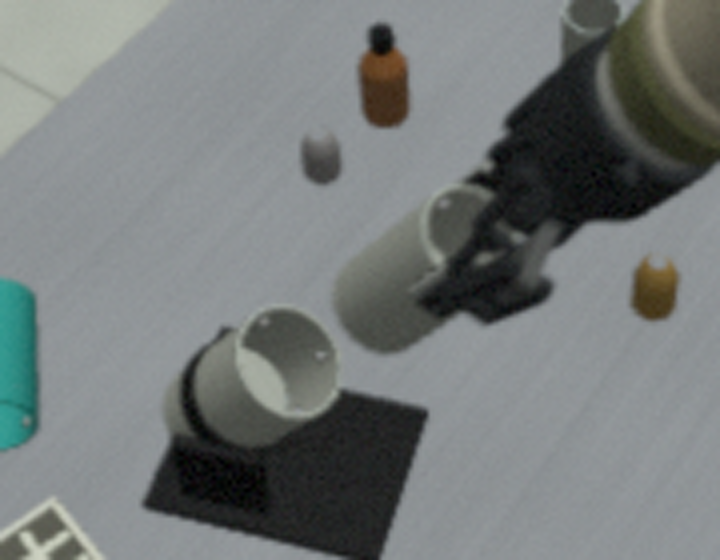

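The large cup is alone in the stand and the middle cup is held. Carry it to the larger white dish.

Run:
```python
from ov import *
plan([.445,-.224,.24],Rdown(np.pi-.3))
```

```text
t 18.35 pos [0.5213 0.1634 0.2539] rot [-3.141  0.613 -2.82 ] w 0.647 F [-1.8  1.7  0.4]
q [ 0.08 -0.21 -0.65  0.53  0.14 -0.2 ]
 d cm [ 16.72 -34.35 -10.05] rot [0.19  0.593 0.601]
```

arm_command:
  series:
    - {"dx": 1.5,"dy": -3,"dz": -1.2,"rx": 0.025,"ry": 0.08,"rz": 0.08}
    - {"dx": 3.3,"dy": -7,"dz": -2.4,"rx": 0.055,"ry": 0.17,"rz": 0.17}
    - {"dx": 5.2,"dy": -11,"dz": -3.6,"rx": 0.085,"ry": 0.27,"rz": 0.27}
    - {"dx": 7.2,"dy": -15,"dz": -4.8,"rx": 0.115,"ry": 0.36,"rz": 0.365}
    - {"dx": 9.1,"dy": -19,"dz": -6,"rx": 0.145,"ry": 0.455,"rz": 0.46}

```text
time: 18.85
tool_pos: [0.4775, -0.0528, 0.2518]
eef_rot: [3.107, 0.14, 2.978]
ft_force: [1.7, -0.7, -2.2]
width: 0.644
```

Run:
```python
from ov import *
plan([.445,-.224,.22],Rdown(np.pi-.3))
```

```text
t 18.85 pos [ 0.4775 -0.0528  0.2518] rot [3.107 0.14  2.978] w 0.644 F [ 1.7 -0.7 -2.2]
q [-0.31  0.01 -0.28  1.15  0.05 -0.15]
 d cm [  0.84 -17.52   2.49] rot [0.044 0.137 0.138]
```

arm_command:
  series:
    - {"dx": 0.2,"dy": -4.5,"dz": 0.5,"rx": 0.022,"ry": 0.07,"rz": 0.07}
    - {"dx": 0.4,"dy": -9,"dz": 1,"rx": 0.044,"ry": 0.137,"rz": 0.138}
    - {"dx": 0.6,"dy": -13,"dz": 2,"rx": 0.044,"ry": 0.137,"rz": 0.138}
    - {"dx": 0.8,"dy": -16.5,"dz": 2.5,"rx": 0.044,"ry": 0.137,"rz": 0.138}
    - {"dx": 0.84,"dy": -17.5,"dz": 3,"rx": 0.044,"ry": 0.137,"rz": 0.138}

```text
time: 19.35
tool_pos: [0.4456, -0.2271, 0.2143]
eef_rot: [-3.14, 0.001, 2.838]
ft_force: [0.8, -0.3, -2.8]
width: 0.642
```

Run:
```python
from ov import *
env.capture('wrist')
plan([.445,-.224,.11],Rdown(np.pi-.3))
ims={n:env.capture(n)[:,:,::-1].copy() for n in ('side','wrist')}
cv2.imwrite('pics/side22.png',ims['side']); cv2.imwrite('pics/w22.png',ims['wrist'])
```

```text
t 19.4 pos [ 0.4454 -0.2267  0.2136] rot [-3.141 -0.     2.838] w 0.646 F [ 1.  -1.9 -2.6]
q [-0.63  0.17 -0.18  1.22 -0.   -0.33]
 d cm [ 0.12  0.25 10.36] rot [-0.001 -0.    -0.004]
```

View pics/w22.png

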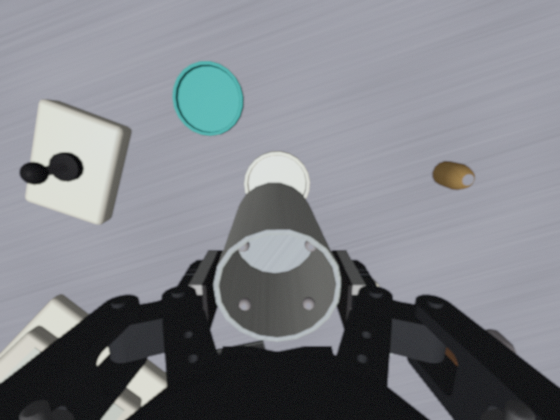

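View pics/side22.png

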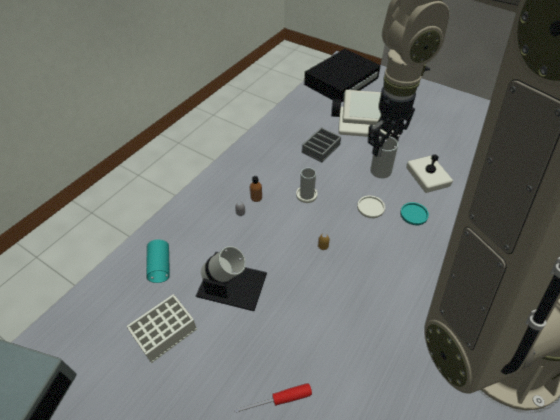

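arm_command:
  series:
    - {"dx": 0,"dy": 0.2,"dz": 2.5,"rx": 0,"ry": 0,"rz": 0}
    - {"dx": 0,"dy": 0.2,"dz": 5.5,"rx": 0,"ry": 0,"rz": 0}
    - {"dx": 0,"dy": 0.2,"dz": 8,"rx": 0,"ry": 0,"rz": 0}
    - {"dx": 0,"dy": 0.2,"dz": 9.7,"rx": 0,"ry": 0,"rz": 0}
    - {"dx": 0,"dy": 0.2,"dz": 10.3,"rx": 0,"ry": 0,"rz": 0}

```text
time: 20.0
tool_pos: [0.4457, -0.2193, 0.1106]
eef_rot: [3.14, -0.002, 2.843]
ft_force: [0.4, 0.7, -3.2]
width: 0.642
```

Run:
```python
from ov import *
env.capture('wrist')
plan([.445,-.224,.075],Rdown(np.pi-.3))
st=env.read_state()
ims={n:env.capture(n)[:,:,::-1].copy() for n in ('side','wrist')}
x0,y0=330,130
a=cv2.resize(ims['side'][y0:y0+100,x0:x0+80],None,fx=6,fy=6,interpolation=cv2.INTER_CUBIC)
S=cam('side'); b=a.copy()
for o,r,z in (([.4434,-.224],.039,.012),(st['tool_pos'][:2],.028,st['tool_pos'][2]-.068),(st['tool_pos'][:2],.028,st['tool_pos'][2]+.027)):
  for k in np.linspace(0,2*np.pi,40):
    p=proj(S,[o[0]+r*np.cos(k),o[1]+r*np.sin(k),z]); cv2.circle(b,(int((p[0]-x0+.5)*6),int((p[1]-y0+.5)*6)),2,(0,0,255),-1)
cv2.imwrite('pics/a23.png',cv2.resize(np.hstack([a,b]),(800,500)))
w=ims['wrist']
cv2.imwrite('pics/w23r.png',cv2.resize(w[130:350,190:370],None,fx=3,fy=2.7,interpolation=cv2.INTER_CUBIC))
C=cam('wrist',st)
for o,r,z in (([.4434,-.224],.039,.012),(st['tool_pos'][:2],.028,st['tool_pos'][2]-.068)):
  for k in np.linspace(0,2*np.pi,40):
    p=proj(C,[o[0]+r*np.cos(k),o[1]+r*np.sin(k),z]); cv2.circle(w,(int(p[0]+.5),int(p[1]+.5)),1,(0,0,255),-1)
cv2.imwrite('pics/w23.png',cv2.resize(w[130:350,190:370],None,fx=3,fy=2.7,interpolation=cv2.INTER_CUBIC))
```

```text
t 20.05 pos [ 0.4458 -0.2197  0.1106] rot [ 3.140e+00 -2.000e-03  2.842e+00] w 0.642 F [-0.5  0.4 -2.7]
q [-0.62  0.24 -0.36  0.97  0.   -0.32]
 d cm [-0.06 -0.44  3.56] rot [ 0.002 -0.002  0.001]
```

View pics/a23.png

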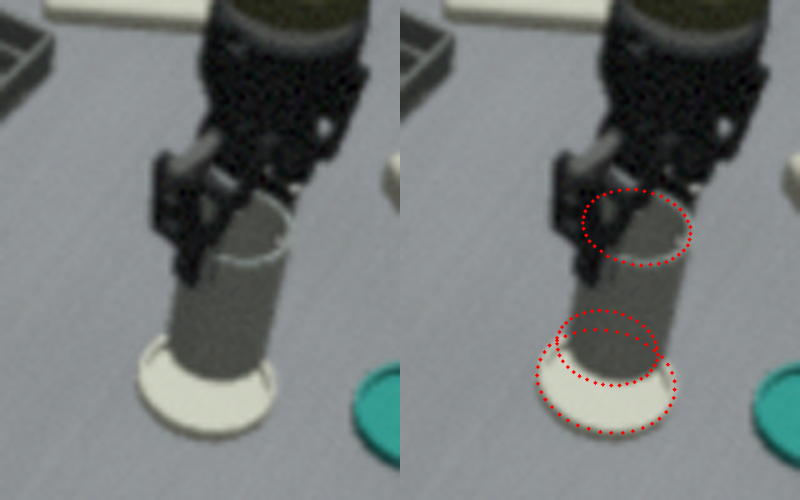

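View pics/w23.png

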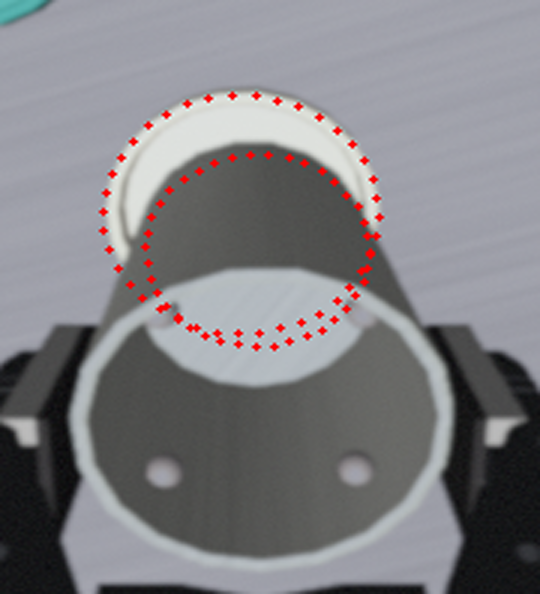

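arm_command:
  series:
    - {"dx": -0.2,"dy": -0.4,"dz": 0,"rx": 0,"ry": 0,"rz": 0}
    - {"dx": -0.2,"dy": -0.4,"dz": 0.8,"rx": 0,"ry": 0,"rz": 0}
    - {"dx": -0.2,"dy": -0.4,"dz": 1.6,"rx": 0,"ry": 0,"rz": 0}
    - {"dx": -0.2,"dy": -0.4,"dz": 2.2,"rx": 0,"ry": 0,"rz": 0}
    - {"dx": -0.2,"dy": -0.4,"dz": 2.6,"rx": 0,"ry": 0,"rz": 0}

```text
time: 20.65
tool_pos: [0.447, -0.2251, 0.0855]
eef_rot: [3.141, -0.001, 2.842]
ft_force: [-1.1, 0.4, -1.8]
width: 0.644
```

```bash
cat > look.py <<'E'
from ov import *
import sys
env.capture('wrist')
ims={n:env.capture(n)[:,:,::-1].copy() for n in ('side','wrist')}
x0,y0=330,130
a=cv2.resize(ims['side'][y0:y0+100,x0:x0+66],None,fx=6,fy=6,interpolation=cv2.INTER_CUBIC)
w=ims['wrist']; b=cv2.resize(w[130:280,225:325],None,fx=4,fy=4,interpolation=cv2.INTER_CUBIC)
cv2.imwrite('pics/'+sys.argv[1],np.hstack([a[:600],b]))
plan([.4464,-.224,.071],Rdown(np.pi-.3))
E
python3 look.py a24.png
```

```text
t 20.8 pos [ 0.4471 -0.2251  0.086 ] rot [ 3.141e+00 -1.000e-03  2.842e+00] w 0.646 F [ 0.7  0.  -2.3]
q [-0.63  0.27 -0.39  0.91  0.   -0.33]
 d cm [0.1  0.08 1.5 ] rot [ 0.001 -0.001  0.   ]
```

View pics/a24.png

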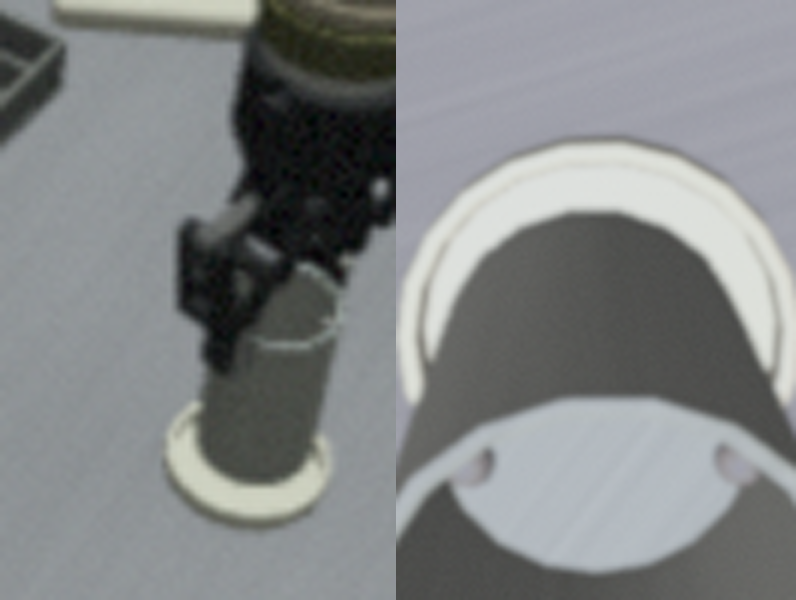

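Centred. Lower.

arm_command:
  series:
    - {"dx": 0.1,"dy": 0,"dz": 0.3,"rx": 0,"ry": 0,"rz": 0}
    - {"dx": 0.1,"dy": 0,"dz": 0.6,"rx": 0,"ry": 0,"rz": 0}
    - {"dx": 0.1,"dy": 0,"dz": 0.8,"rx": 0,"ry": 0,"rz": 0}
    - {"dx": 0.1,"dy": 0,"dz": 1,"rx": 0,"ry": 0,"rz": 0}
    - {"dx": 0.1,"dy": 0,"dz": 1.2,"rx": 0,"ry": 0,"rz": 0}

```text
time: 21.3
tool_pos: [0.4462, -0.2248, 0.0738]
eef_rot: [3.141, -0.001, 2.842]
ft_force: [1.0, 0.4, -2.8]
width: 0.644
```

arm_command:
  series:
    - {"dx": 0,"dy": 0,"dz": 0.1,"rx": 0,"ry": 0,"rz": 0}
    - {"dx": 0,"dy": 0,"dz": 0.2,"rx": 0,"ry": 0,"rz": 0}
    - {"dx": 0,"dy": 0,"dz": 0.3,"rx": 0,"ry": 0,"rz": 0}
    - {"dx": 0,"dy": 0,"dz": 0.3,"rx": 0,"ry": 0,"rz": 0}
    - {"dx": 0,"dy": 0,"dz": 0.3,"rx": 0,"ry": 0,"rz": 0}

```text
time: 21.8
tool_pos: [0.4463, -0.2249, 0.071]
eef_rot: [3.141, -0.0, 2.842]
ft_force: [-0.1, -1.0, -0.9]
width: 0.645
```

```bash
python3 look.py a25.png
```

```text
t 21.95 pos [ 0.4463 -0.2249  0.071 ] rot [ 3.141 -0.     2.842] w 0.641 F [-1.2 -0.5  1. ]
q [-0.63  0.28 -0.42  0.88  0.   -0.33]
 d cm [ 0.02  0.09 -0.  ] rot [ 0.001 -0.     0.   ]
```

View pics/a25.png

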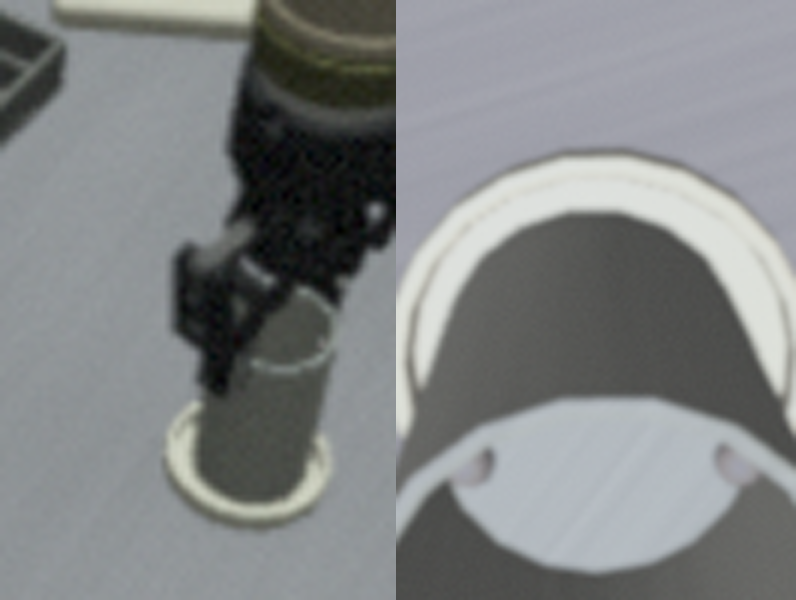

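Contact is just starting: the force went from −2.8 to +1 N. Another 2 mm to seat it.

arm_command:
  series:
    - {"dx": 0,"dy": 0,"dz": 0.05,"rx": 0,"ry": 0,"rz": 0}
    - {"dx": 0,"dy": 0,"dz": 0.1,"rx": 0,"ry": 0,"rz": 0}
    - {"dx": 0,"dy": 0,"dz": 0.15,"rx": 0,"ry": 0,"rz": 0}
    - {"dx": 0,"dy": 0,"dz": 0.2,"rx": 0,"ry": 0,"rz": 0}
    - {"dx": 0,"dy": 0,"dz": 0.2,"rx": 0,"ry": 0,"rz": 0}

```text
time: 22.45
tool_pos: [0.4469, -0.2252, 0.0709]
eef_rot: [3.141, 0.002, 2.842]
ft_force: [-3.4, 2.3, 14.7]
width: 0.645
```

Seated firmly at 14.7 N. I back off 1 mm and release.

arm_command:
  series:
    - {"dx": 0,"dy": 0,"dz": 0,"rx": 0,"ry": 0,"rz": 0}
    - {"dx": 0,"dy": 0,"dz": 0,"rx": 0,"ry": 0,"rz": 0}
    - {"dx": 0,"dy": 0,"dz": 0,"rx": 0,"ry": 0,"rz": 0}
    - {"dx": 0,"dy": 0,"dz": 0,"rx": 0,"ry": 0,"rz": 0}
    - {"dx": 0,"dy": 0,"dz": 0,"rx": 0,"ry": 0,"rz": 0}
  hand: 50

```text
time: 22.95
tool_pos: [0.4468, -0.2251, 0.0707]
eef_rot: [3.141, 0.001, 2.842]
ft_force: [-0.4, 0.8, -0.2]
width: 0.805
```

arm_command:
  series:
    - {"dx": 0,"dy": 0,"dz": 0,"rx": 0,"ry": 0,"rz": 0}
    - {"dx": 0,"dy": 0,"dz": 0,"rx": 0,"ry": 0,"rz": 0}
    - {"dx": 0,"dy": 0,"dz": 0,"rx": 0,"ry": 0,"rz": 0}
    - {"dx": 0,"dy": 0,"dz": -0.5,"rx": 0,"ry": 0,"rz": 0}
    - {"dx": 0,"dy": 0,"dz": -1.5,"rx": 0,"ry": 0,"rz": 0}
  hand: 0

```text
time: 23.45
tool_pos: [0.4462, -0.2247, 0.0856]
eef_rot: [3.141, -0.0, 2.842]
ft_force: [-1.1, -0.0, -0.4]
width: 1.001
```

```bash
python3 look.py a26.png
```

```text
t 23.6 pos [ 0.4476 -0.2257  0.0869] rot [-3.141  0.004  2.842] w 1.0 F [ 0.7 -0.8 -0.3]
q [-0.63  0.26 -0.39  0.91  0.   -0.33]
 d cm [0.17 0.13 1.59] rot [-0.     0.004  0.   ]
```

View pics/a26.png

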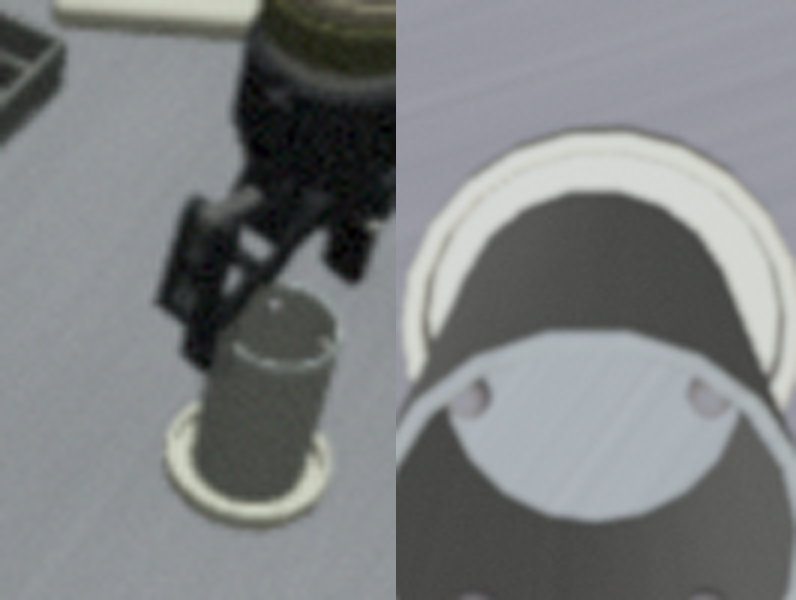

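Standing free in the dish. Lift straight up, away, then check both cups.

arm_command:
  series:
    - {"dx": 0,"dy": 0,"dz": -3,"rx": 0,"ry": 0,"rz": 0}
    - {"dx": 0,"dy": 0,"dz": -7,"rx": 0,"ry": 0,"rz": 0}
    - {"dx": 0,"dy": 0,"dz": -11,"rx": 0,"ry": 0,"rz": 0}
    - {"dx": 0,"dy": 0,"dz": -15,"rx": 0,"ry": 0,"rz": 0}
    - {"dx": 0,"dy": 0,"dz": -17,"rx": 0,"ry": 0,"rz": 0}

```text
time: 24.1
tool_pos: [0.448, -0.2262, 0.2607]
eef_rot: [-3.14, 0.009, 2.842]
ft_force: [0.8, -0.3, 0.1]
width: 0.999
```

arm_command:
  series:
    - {"dx": 0,"dy": -3,"dz": 0,"rx": 0,"ry": 0,"rz": 0}
    - {"dx": 0,"dy": -6,"dz": 0,"rx": 0,"ry": 0,"rz": 0}
    - {"dx": 0,"dy": -9,"dz": 0,"rx": 0,"ry": 0,"rz": 0}
    - {"dx": 0,"dy": -11,"dz": 0,"rx": 0,"ry": 0,"rz": 0}
    - {"dx": 0,"dy": -11,"dz": 0,"rx": 0,"ry": 0,"rz": 0}

```text
time: 24.6
tool_pos: [0.4148, -0.3335, 0.2607]
eef_rot: [-3.139, 0.009, 2.839]
ft_force: [0.0, -0.4, -0.2]
width: 1.0
```

Run:
```python
from h import *
plan([.4464,-.224,.071],Rdown(np.pi-.3))
out=[]
for n,(x0,y0) in (('side',(280,130)),('top',(310,165))):
    im=env.capture(n)[:,:,::-1].copy(); cv2.imwrite(f'pics/{n}27.png',im); C=cam(n)
    for o,R,r,L in (([.6229,-.1648],.031,.022,.09),([.4434,-.224],.039,.028,.095)):
      for z,q in ((.012,R),(.004+L,r)):
        for k in np.linspace(0,2*np.pi,24):
          p=proj(C,[o[0]+q*np.cos(k),o[1]+q*np.sin(k),z]); im[int(p[1]+.5),int(p[0]+.5)]=(0,0,255)
    out.append(cv2.resize(im[y0:y0+125,x0:x0+115],None,fx=3.45,fy=4,interpolation=cv2.INTER_NEAREST))
cv2.imwrite('pics/f27.png',np.hstack(out))
```

```text
t 24.6 pos [ 0.4148 -0.3335  0.2607] rot [-3.139  0.009  2.839] w 1.0 F [ 0.  -0.4 -0.2]
q [-0.83  0.22 -0.01  1.33  0.   -0.53]
 d cm [ 0.42 11.44 18.94] rot [-0.003  0.009 -0.003]
```

View pics/f27.png

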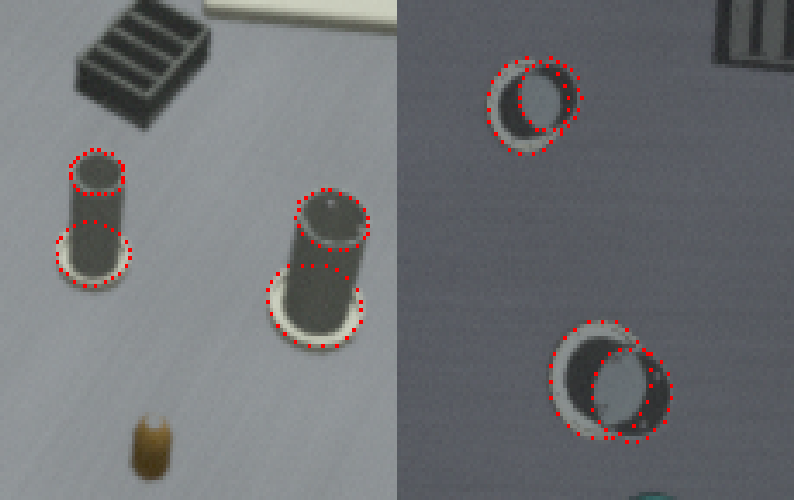

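View pics/side27.png

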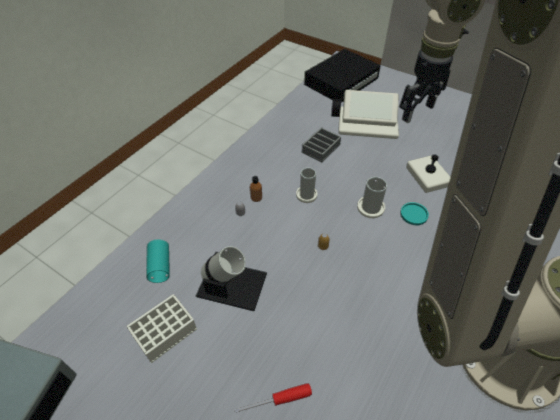

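Overlays of upright cups centred in the dishes fit the cups in both views, and the bystanders are unmoved. I'm handing in.

Run:
```python
from h import *
print(env.close_job())
```

```text
the job is handed in; nothing more can be done
None
```

Both cups are placed and the job is handed in at 24.7 s of the 58 s allowed. The hand-in gave no verdict, so the result below rests on my own checks.

- **What was done:** I drew out the smallest cup while the middle one stayed nested, and set it in the smaller white dish. I then drew out the middle cup and set it in the larger white dish. The biggest cup is alone in the stand.
- **Last checks:** In both the side and top views, outlines of upright cups centred in each dish fit the rims to about a pixel (2–3 mm). The gripper is clear of both cups, the force reads about 0, and in the side view the bystanders look unmoved.
- **Failed step:** My first grip on the smallest cup slipped off its rim and tilted the nested cups a few degrees, reaching a wrist force of about 54 N (limit 120 N). I backed off, looked again and went deeper. Nothing was dropped.
- **Disagreements:**
  - The images showed the closed fingertips at about the reported TCP, not 25 mm ahead of it as described.
  - The wrist camera differed from the fixed cameras by about 2 mm, and the cup-bottom estimates from the side and wrist views by up to 4 mm. I resolved both by looking again close above each dish.

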